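# Prise open the storage case and stow the pipe stubs

### The job

Prise up the yellow lid of the grey case by levering it at its front slot with the red-handled flat blade (not with the fingers), and open it wide. Stand every orange pipe stub from the sloping rack, banded end (foot) down, fully home in the wooden holder inside the case, one to a cell, then shut the lid fully without slamming it. Leave the blade lying flat on its black mat, along it and wholly on it, and do not disturb the glass jar or the green tin.

Things in the scene. Friction and masses are not known exactly. Their poses are not given: they have to be found in the camera images.
- case: grey case fixed to the table, 176 mm (x) by 226 mm (y), rim 125 mm high, walls 8 mm, floor 6 mm thick. Origin at the centre of its underside; +x points to the hinge side, -x to the front, which faces about world +y. Inside, at x = 0, stands a wooden holder: a row of four square cells along y, 46 mm apart, 40 mm wide inside, walls 6 mm thick, tops 66 mm above the table, bottoms on the case floor.
- lid (a joint): opening angle of the yellow lid, rad: 0 shut, grows as its front edge rises, stop at 1.75. A flat plate 176 x 226 x 8 mm, 150 g, lying on the rim, flush with the outside of the case, hinged on the +x rim. The hinge is stiff (0.24 N m friction): it stays where it is left; about 3 N at the front edge lift it. Stubs in the holder end 9 mm below it.
- lid_edge (a point): middle of the lower front edge of the lid, 176 mm from the hinge axis; moves with the lid
- hinge (a point): middle of the hinge axis: 88 mm in +x of the case's origin, 125 mm up; the axis runs along the case's y; it turns with the case, not with the lid
- slot (a point): middle, at the outer face of the front wall, of the slot under the lid: 90 mm wide, 16 mm high (109 to 125 mm above the table), open through the wall; elsewhere the lid rests on the rim
- cell0 (a point): centre of the mouth of one holder cell, 66 mm above the table, 60 mm above the cell's bottom
- cell1 (a point): centre of the mouth of one holder cell, 66 mm above the table, 60 mm above the cell's bottom
- cell2 (a point): centre of the mouth of one holder cell, 66 mm above the table, 60 mm above the cell's bottom
- cell3 (a point): centre of the mouth of one holder cell, 66 mm above the table, 60 mm above the cell's bottom
- pry: flat pry blade, 210 mm long, about 200 g: red handle 115 mm long (x from -60 to +55 mm), 24 mm wide, 28 mm tall, and a steel blade (x from 55 to 150 mm) 36 mm wide, 4 mm thick, at mid-height of the handle (14 mm above the underside). Origin on the underside of the handle, x towards the blade's tip, z up; it balances at about x = +36 mm.
- pry_tip (a point): middle of the blade's tip, 150 mm in x from the pry's origin, 14 mm above its underside
- mat: black rubber mat fixed to the table, 270 mm (x) by 110 mm (y), 3 mm thick; the blade's place. Origin at the centre of its underside, x along it
- rack: wooden rack fixed to the table, 268 mm wide (y), four sloping places at y = -93, -31, 31 and 93 mm. A stub's foot rests on a sloping ledge with its centre 32 mm above the table; it leans towards -x (the robot) on a back board that reaches 62 mm up the stub; dividers 26 mm thick reach 45 mm up it. Origin on the table below the feet.
- pipe0: orange pipe stub, closed cylinder 32 mm across, 110 mm long, 60 to 110 g, black band 20 mm from its foot. Origin at the centre of the foot, z along it to the top. At the start it leans in one of the rack's four places, foot down, z tilted 35 degrees from upright towards the rack's -x; its upper 45 mm stand free. Two to four stubs are present; absent ones read None.
- pipe1: orange pipe stub, closed cylinder 32 mm across, 110 mm long, 60 to 110 g, black band 20 mm from its foot. Origin at the centre of the foot, z along it to the top. At the start it leans in one of the rack's four places, foot down, z tilted 35 degrees from upright towards the rack's -x; its upper 45 mm stand free. Two to four stubs are present; absent ones read None.
- pipe2: orange pipe stub, closed cylinder 32 mm across, 110 mm long, 60 to 110 g, black band 20 mm from its foot. Origin at the centre of the foot, z along it to the top. At the start it leans in one of the rack's four places, foot down, z tilted 35 degrees from upright towards the rack's -x; its upper 45 mm stand free. Two to four stubs are present; absent ones read None.
- pipe3: orange pipe stub, closed cylinder 32 mm across, 110 mm long, 60 to 110 g, black band 20 mm from its foot. Origin at the centre of the foot, z along it to the top. At the start it leans in one of the rack's four places, foot down, z tilted 35 degrees from upright towards the rack's -x; its upper 45 mm stand free. Two to four stubs are present; absent ones read None.
- jar: closed glass jar with brass lid, 60 mm in diameter, 85 mm tall, standing; origin under its centre. Leave alone.
- tin: green tin, 72 mm in diameter, 100 mm tall, standing between robot and rack; origin under its centre. Leave alone.
Mind the look-alikes: they are no part of the job. Leave any blue or turquoise look-alike of the pipe3 alone.

How it is judged (in metres and radians):
On the way, in this order (a step that is already met when the one before it is completed fails the run):
1. the lid is raised 0.2 to 0.9 rad by the blade bearing on it, with no finger on the lid (value of joint lid between 0.2 and 0.9 rad and contact force between pry and lid above 0.5 N and contact force between the fingers and lid below 0.3 N), for 0.2 s.
2. the lid is open wide (over 1.35 rad) (value of joint lid above 1.35 rad), for 0.2 s.
3. every stub present stands in the holder, foot within 10 mm of the cell's bottom (z of each of pipe0, pipe1, pipe2, pipe3 in the frame of case below 0.016 m and x of pipe0 in the frame of case between -0.02 and 0.02 m and y of pipe0 in the frame of case between -0.095 and 0.095 m and angle between each of pipe0, pipe1, pipe2, pipe3's own z axis and vertical below 0.2 rad and x of pipe1 in the frame of case between -0.02 and 0.02 m and y of pipe1 in the frame of case between -0.095 and 0.095 m and x of pipe2 in the frame of case between -0.02 and 0.02 m and y of pipe2 in the frame of case between -0.095 and 0.095 m and x of pipe3 in the frame of case between -0.02 and 0.02 m and y of pipe3 in the frame of case between -0.095 and 0.095 m), for 0.2 s.
At the end, for the whole second after the job is handed in: every stub present stands foot-down in the holder (foot within 10 mm of the cell bottom, tilt < 0.2 rad); lid < 0.05 rad; blade flat and at rest on its mat: origin within 42 mm of the mat's middle line, its ends at most 15 mm past the mat's, along it within 0.35 rad either way (all of step 3 and x of pry in the frame of mat between -0.09 and 0.09 m and x of pry_tip in the frame of mat between -0.15 and 0.15 m and y of pry in the frame of mat between -0.042 and 0.042 m and height (world z) of pry below 0.012 m and angle between the x axis of pry and the x axis of mat, either way round below 0.35 rad and angle between pry's own z axis and vertical below 0.2 rad and linear speed of pry below 0.03 m/s and value of joint lid below 0.05 rad); the robot touches nothing.
It fails at once if the lid slams (closes faster than 3.5 rad/s) (velocity of joint lid below -3.5 rad/s).
It fails at once if the jar or the tin is pushed more than 30 mm or tipped (distance of any of jar, tin from where it was at the start of the episode above 0.03 m or angle between any of jar, tin's own z axis and vertical above 0.5 rad).
Of pipe0, pipe1, pipe2, pipe3 only 2 to 4 are there at a start; the rules pass over those that are not, and their reading is None.
At some moment in a run one of pry may be knocked a few centimetres aside while the robot is not near it.
It also fails if it takes over 210 s, if anything falls off the work surface, if the arm or the gripper's body presses on something with over 40 N, if the wrist force passes 120 N, or if a joint passes its speed limit or range.

### The arm

A 6-joint arm with a two-finger parallel gripper is mounted at the origin on the work surface. World frame = base frame: x ahead of the robot, y to its left, z up, the work surface at z = 0. Lengths are in mm, angles in rad, forces in N, time in s.
With the tool pointing down it reaches from about 325 to 775 mm from the base axis. Payload 5.5 kg.
Tool frame: the origin (TCP) lies at the very end of the fingers, on their centre line; the grasp point (between the pads) lies 19 mm behind it (env.hold_point_z is the distance from the TCP to the grasp point, in mm); x points along the fingers, y is the direction in which the jaws open and shut, and the axes are right-handed (so a half turn about x gives the same grasp; the last joint's range is limited). The gripper opens to 85 mm and grips with 20 to 120 N. Pads are 22 mm wide; open, the fingers measure 114 mm over their backs; the gripper's body (76 mm by 85 mm) begins 54 mm behind the grasp point. The pads swing forward as they close: fully open they stand 13 mm farther back than shut.
Start: joints at [1.253, 0.091, 1.231, -0, 1.82, -0.057], TCP at [154.716, 579.724, 231.275] pointing down, gripper open.
Joint ranges: [-2.87, 2.87], [-0.86, 2.18], [0.17, 2.46], [-1.51, 4.65], [0.06, 2.69], [-2.65, 2.65]. Speed limits (rad/s): [2.57, 2.57, 3.01, 3.14, 3.14, 3.14].

### API

Orientations are given as a rotation vector (axis times angle).
In Python, from station import env gives the robot as it stands.
- The arm moves only by the tool play_rows, never from a script. Its arguments are lists of equal length, an entry for each row: "offset": the shift along the tool's x, y, z in m, a list of three; "delta_rot": the turn, a rotation vector about the tool's x, y, z in rad, a list of three; "gripper": the finger opening in m, from 0 to 0.0854. A call has 1 to 8 rows; each row is the pose to reach, as a shift and turn from the pose commanded when the call began, along the tool's axes at that moment; what a row does not reach only later rows make up. A row lasts 1/12 s, in which the tool goes at most 41.7 mm and 7.16 degrees, less where a joint would pass 70% of its speed; a pose out of reach is approached as far as the arm can. A call with a gripper value outside its range is refused whole. The fingers move at their own pace and stop on an object; "force" is the grip in N (left out, the last holds). Time passes only in rows, so rows that repeat a pose let the fingers close. It gives the time, the measured TCP pose, the force and the opening at its end, in the units of the state.
- env.get_obs(): the state, without advancing time (a new reading comes with each control period).
- env.camera(name): name is "side" or "top"; returns a dict with "frame" (480x640x3 uint8, red, green, blue), "fovy" (degrees; the focal length in pixels is half the picture's height over the tangent of half this angle, whatever the lens; pixels are square), "cx", "cy" (the principal point, pixels), "k1" (the pictures are not rectified: a ray, as slopes to the right and down, at radius r is drawn at 1 + k1 r^2 times it, then the intrinsics apply), "R" (3x3) and "t" (3): a world point X has camera coordinates R X + t. Camera axes: x right, y down, z forward; pixel columns grow to the right and rows downward; lengths in mm; the calibration is good to about 2 mm. A picture is of the moment at which its call begins. There is no depth.
- env.close_job(): hands the job in, once; it reports no verdict.
The state is a dict: "t": time; "qpos": joint angles; "dq": joint speeds; "joint_torque": joint torques, N m; "position": TCP position; "orientation": TCP orientation; "wrist_force": force on the tool from outside, world axes, zero at the start; "moment": the same for the moment, N m; "opening": finger opening in mm.
Only numpy, scipy, OpenCV 4.12 (cv2) and the standard library are available. Lean on these libraries where they do the work, as an engineer would, in place of code of your own. Each camera call takes 0.05 s, during which the arm holds its last target.

## Working session

There is one attempt and no reset: what is moved stays moved. The work goes in short steps, Python scripts to look and compute and a tool call to move; the robot and the scene stay as the last step left them, time stands still between calls to the robot, and variables do not carry over. Pictures are saved under pics/ and viewed, and the job is handed in when it is done.

Besides the shell and the picture viewer there is one more tool, called after "Request:" by a JSON object that holds its "method" and its "body", one argument or row to a line. play_rows: Moves the arm, as the interface text tells. Its arguments: {"type":"object","properties":{"offset":{"type":"array"},"delta_rot":{"type":"array"},"gripper":{"type":"array"},"force":{"type":"number"}},"required":["offset","delta_rot","gripper"]}

```bash
ls; mkdir -p pics; python3 - <<'E'
from station import env
import cv2
print(env.get_obs(), env.hold_point_z)
for n in ("side","top"):
    c=env.camera(n); cv2.imwrite(f"pics/{n}0.png",c["frame"][:,:,::-1])
    print(n,{k:v for k,v in c.items() if k!="frame"})
E
```

```text
pics
{'t': 0.0, 'qpos': array([ 1.25328109e+00,  9.18684072e-02,  1.23192423e+00,  3.40896151e-05,
        1.81981776e+00, -5.66870826e-02]), 'dq': array([ 0.0003153 ,  0.00063809,  0.00017493, -0.0009266 , -0.00104314,
       -0.00012066]), 'joint_torque': array([-4.25471217e-04, -4.58729017e+01, -4.18021989e+01, -1.17820623e-04,
        1.14511256e-02,  2.91006711e-05]), 'position': array([154.61831002, 579.42599706, 230.12351643]), 'orientation': array([ 0.20319793,  1.56148963, -0.20630983]), 'wrist_force': array([-0.26579396, -0.95935328,  0.10854575]), 'moment': array([-0.04175921,  0.02106325,  0.00719751]), 'opening': 85.34479133893177} 18.700000000000003
side {'fovy': 46.92721295993991, 'cx': 310.619404890422, 'cy': 243.2658265699466, 'k1': -0.026963751508982732, 'R': array([[ 0.82564294, -0.56409025,  0.01076713],
       [-0.39551859, -0.59230794, -0.70195182],
       [ 0.40234163,  0.57530296, -0.71214304]]), 't': array([-448.32594467,  344.2729753 , 1035.73685661])}
top {'fovy': 53.932286341765405, 'cx': 315.4898622619675, 'cy': 241.3198303242892, 'k1': -0.12318933501568702, 'R': array([[ 0.01909301, -0.99977224, -0.00953539],
       [-0.99749235, -0.01839766, -0.06834135],
       [ 0.06815036,  0.01081632, -0.99761643]]), 't': array([  44.86718191,  576.94877535, 1125.65211446])}
```

View pics/side0.png

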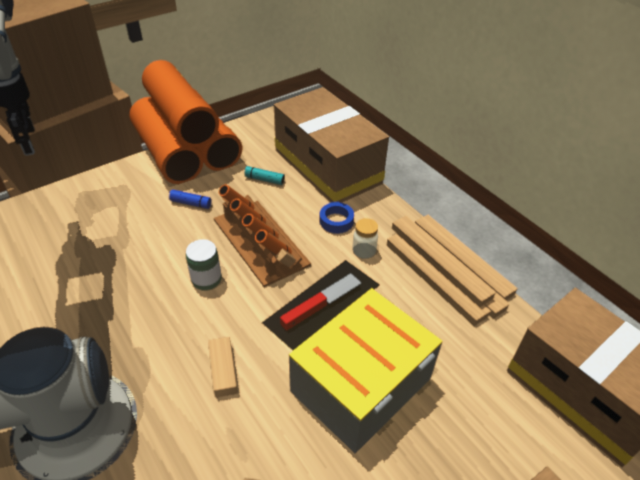

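View pics/top0.png

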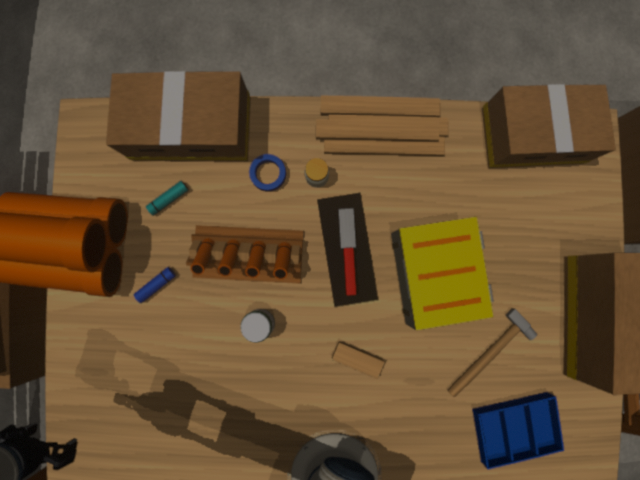

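The side view shows the case (yellow lid, 365,350), the pry on its mat (320,300), the rack with stubs (255,225), the tin (203,263) and the jar (366,238). The large orange pipes (190,120) and the blue and turquoise stubs (190,199; 265,175) are look-alikes. In the top view these are: case (447,273), pry (348,250), stubs (202–285,258), tin (256,326), jar (316,172).

```bash
cat > h.py <<'E'
import numpy as np, cv2
from scipy.spatial.transform import Rotation as Ro
from station import env
def K(c):
    f=240/np.tan(np.radians(c["fovy"]/2)); return f
def proj(c,X):
    X=np.atleast_2d(X); p=X@c["R"].T+c["t"]; s=p[:,:2]/p[:,2:]
    r2=(s**2).sum(1,keepdims=True); s=s*(1+c["k1"]*r2)
    return s*K(c)+[c["cx"],c["cy"]]
def ray(c,uv):
    d=(np.array(uv,float)-[c["cx"],c["cy"]])/K(c); s=d.copy()
    for _ in range(30): s=d/(1+c["k1"]*(s@s))
    v=c["R"].T@np.array([s[0],s[1],1]); o=-c["R"].T@c["t"]; return o,v/np.linalg.norm(v)
def at_z(c,uv,z):
    o,v=ray(c,uv); return o+v*(z-o[2])/v[2]
def tri(c1,u1,c2,u2):
    o1,a=ray(c1,u1);o2,b=ray(c2,u2)
    A=np.stack([a,-b],1); s=np.linalg.lstsq(A,o2-o1,rcond=None)[0]
    p,q=o1+a*s[0],o2+b*s[1]; return (p+q)/2,np.linalg.norm(p-q)
def crop(name,c,x0,y0,w,h,S):
    im=c["frame"][y0:y0+h,x0:x0+w,::-1]; im=cv2.resize(im,None,fx=S,fy=S,interpolation=cv2.INTER_CUBIC)
    for k in range(0,w,10): cv2.line(im,(k*S,0),(k*S,4 if (x0+k)%50 else 12),(255,255,255),1)
    for k in range(0,h,10): cv2.line(im,(0,k*S),(4 if (y0+k)%50 else 12,k*S),(255,255,255),1)
    cv2.imwrite("pics/"+name+".png",im)
def tool(o=None):
    o=o or env.get_obs(); return np.array(o["position"]),Ro.from_rotvec(o["orientation"])
E
python3 - <<'E'
from h import *
t=env.camera("top"); s=env.camera("side")
crop("t1",t,310,180,190,150,4); crop("t2",t,180,215,130,80,6)
crop("s1",s,260,260,190,190,3); crop("s2",s,205,170,120,120,5)
E
```

```text
(no output)
```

View pics/t1.png

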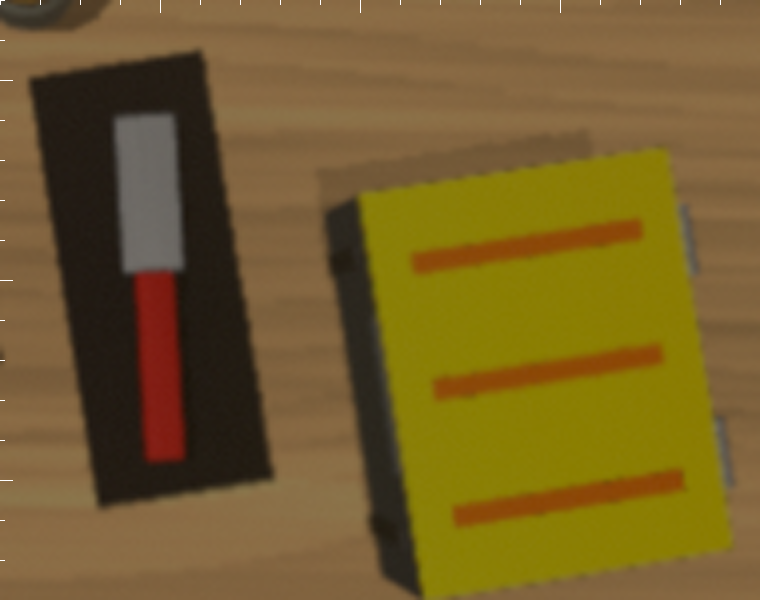

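View pics/t2.png

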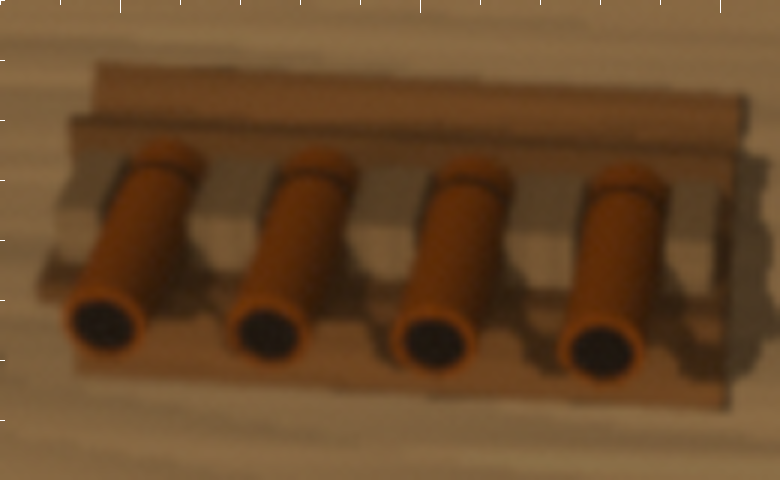

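View pics/s1.png

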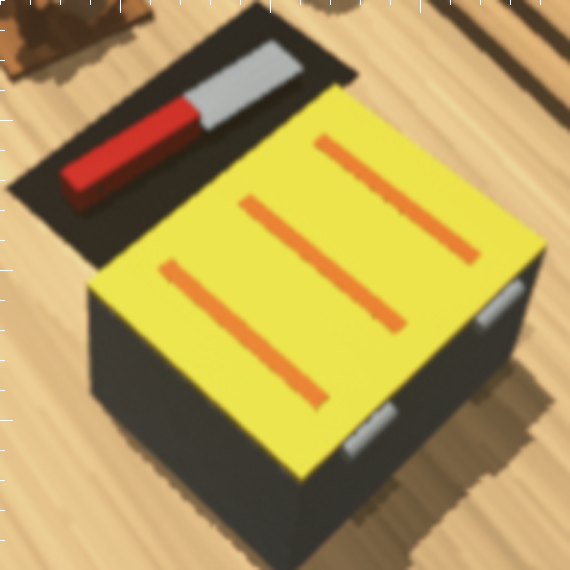

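View pics/s2.png

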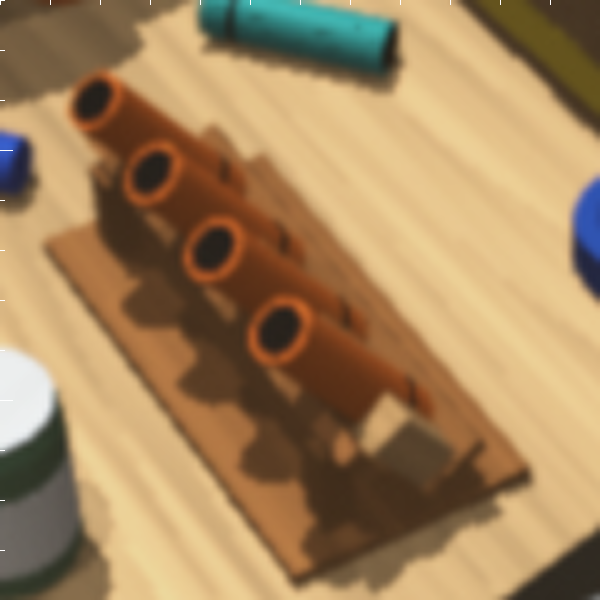

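```bash
cat > fit.py <<'E'
from h import *
from scipy.optimize import least_squares
def fit2(cams,pts,obs,x0):
    # pts Nx3 local (z world); obs list of list of uv per cam (nan allowed)
    pts=np.array(pts,float)
    def W(p): 
        c,s=np.cos(p[2]),np.sin(p[2]); return np.c_[p[0]+c*pts[:,0]-s*pts[:,1],p[1]+s*pts[:,0]+c*pts[:,1],pts[:,2]]
    def f(p): return np.concatenate([(proj(c,W(p))-np.array(o)).ravel() for c,o in zip(cams,obs)])
    r=least_squares(f,x0,x_scale=[1,1,.01]); return r.x,np.abs(r.fun).max(),r.fun.round(1)
E
python3 - <<'E'
from fit import *
t=env.camera("top"); s=env.camera("side")
L=[(-88,113,133),(88,113,133),(88,-113,133),(-88,-113,133)]
ot=[(400,228.25),(476.75,217.5),(493,317),(416,330)]; os_=[(372.3,288.3),(442.3,341),(360.7,420),(289.3,355.7)]
for cs,ob in (([t,s],[ot,os_]),([t],[ot]),([s],[os_])): print("case",fit2(cs,L,ob,[500,-200,-1.5])[:2])
M=[(135,55,3),(135,-55,3),(-135,-55,3),(-135,55,3)]
ot=[(317.5,199.75),(360.5,193),(378.25,299.75),(335,306.75)]; os_=[(346,260.7),(379,284.7),(292.3,349.3),(262.7,322.3)]
for cs,ob in (([t,s],[ot,os_]),([t],[ot]),([s],[os_])): print("mat",fit2(cs,M,ob,[500,0,0])[:2])
P=[(150,18,19),(150,-18,19),(-60,12,31),(-60,-12,31)]
ot=[(338.5,209),(353.75,208.5),(346.25,295.5),(356.5,295)];os_=[(350.7,273.7),(361,282.7),(280.7,318),(286.7,323.3)]
for cs,ob in (([t,s],[ot,os_]),([t],[ot]),([s],[os_])): print("pry",fit2(cs,P,ob,[500,0,0])[:2])
T=[(197.3,269.2),(224.8,270.5),(252.3,271.8),(280.3,273.3)];S=[(224.4,190),(235.4,204.4),(247.6,219.8),(260.8,236)]
for a,b in zip(T,S): print("stub top",tri(t,a,s,b))
for uv,z in (((316,165),98),): print("jar",at_z(t,uv,z))
print("tin",at_z(t,(256,323),100), at_z(s,(202,250),100)); print("jar s",at_z(s,(367,227),85))
E
```

```text
case (array([ 504.26654915, -235.79155509,   -1.4010364 ]), np.float64(1.1398842269195768))
case (array([ 503.91386185, -235.435527  ,   -1.40478086]), np.float64(0.867583044789427))
case (array([ 504.50019099, -235.99232378,   -1.39833303]), np.float64(0.8250693650986705))
mat (array([ 5.59081072e+02, -2.23014467e+01,  1.66317613e-01]), np.float64(3.6257561700144265))
mat (array([ 5.58627332e+02, -2.41117487e+01,  1.77881823e-01]), np.float64(0.6418851534451164))
mat (array([ 5.59923572e+02, -2.02543442e+01,  1.55337808e-01]), np.float64(2.601779102890646))
pry (array([ 5.08396193e+02, -2.87544131e+01,  7.74348868e-02]), np.float64(1.1157112615899791))
pry (array([ 5.07538149e+02, -2.83537760e+01,  7.13121132e-02]), np.float64(0.28914977756750204))
pry (array([ 5.09254996e+02, -2.89680149e+01,  8.42562621e-02]), np.float64(1.103453474817627))
stub top (array([503.25828437, 315.24980391, 123.86310177]), np.float64(2.995037223905899))
stub top (array([500.81475657, 253.86121464, 123.83946614]), np.float64(0.7998815978950716))
stub top (array([499.0095743 , 192.8125695 , 122.79516248]), np.float64(0.19713326942567233))
stub top (array([497.01452313, 130.69546635, 123.02752311]), np.float64(0.24689160673528804))
jar [746.27445473  57.02324517  98.        ]
tin [384.10701874 184.98668026 100.        ] [377.22298945 185.65848462 100.        ]
jar s [738.3963108   52.13467517  85.        ]
```

```bash
cat >> h.py <<'E'
PRY=(508.0,-28.5,0.077); CASE=(504.2,-235.7,-1.402); MAT=(559,-23.2,0.172)
def down(jaw_yaw,pitch=0,az=0):
    """tool x down, tool y at jaw_yaw"""
    x=np.array([0,0,-1.]); y=np.array([np.cos(jaw_yaw),np.sin(jaw_yaw),0]); return Ro.from_matrix(np.stack([x,y,np.cross(x,y)],1))
def delta(P,R):
    p,r=tool(); o=r.inv().apply(np.array(P)-p); w=(r.inv()*R).as_rotvec()
    print("offset",(o/1000).round(4).tolist(),"rot",w.round(4).tolist(),"| rows>=",int(np.ceil(max(np.linalg.norm(o)/41.7,np.degrees(np.linalg.norm(w))/7.16))))
def st():
    o=env.get_obs(); p,r=tool(o); m=r.as_matrix()
    print("t %.2f"%o["t"],"p",p.round(1),"x",m[:,0].round(3),"y",m[:,1].round(3),"q",np.round(o["qpos"],2),"F",np.round(o["wrist_force"],1),"open %.1f"%o["opening"])
def loc(F,x,y): c,s=np.cos(F[2]),np.sin(F[2]); return np.array([F[0]+c*x-s*y,F[1]+s*x+c*y])
E
python3 - <<'E'
from h import *
st()
xy=loc(PRY,27,0); print(xy)
for s in (0,np.pi): delta([*xy,150],down(PRY[2]+np.pi/2+s))
E
```

```text
t 0.30 p [154.7 579.6 230.9] x [-0.    -0.001 -1.   ] y [ 0.258  0.966 -0.001] q [ 1.25  0.09  1.23 -0.    1.82 -0.06] F [ 0.5 -0.7 -0.1] open 85.6
[534.91999804 -26.42305379]
offset [0.0812, -0.4875, 0.5236] rot [-0.3378, -0.0001, 0.0007] | rows>= 18
offset [0.0812, -0.4875, 0.5236] rot [2.8038, 0.001, 0.0002] | rows>= 23
```

Request:
{"method": "play_rows", "body": {
  "offset": [
    [0.02, -0.24, 0.26],
    [0.02, -0.24, 0.26],
    [0.02, -0.24, 0.26],
    [0.02, -0.24, 0.26],
    [0.02, -0.24, 0.26],
    [0.02, -0.24, 0.26],
    [0.02, -0.24, 0.26],
    [0.02, -0.24, 0.26]
  ],
  "delta_rot": [
    [-0.17, 0, 0],
    [-0.17, 0, 0],
    [-0.17, 0, 0],
    [-0.17, 0, 0],
    [-0.17, 0, 0],
    [-0.17, 0, 0],
    [-0.17, 0, 0],
    [-0.17, 0, 0]
  ],
  "gripper": [0.06, 0.06, 0.06, 0.06, 0.06, 0.06, 0.06, 0.06],
  "force": 60
}}

```text
t: 0.97
position: [333.3, 296.8, 212.5]
orientation: [0.071, 1.569, -0.071]
wrist_force: [1.1, 0.0, 0.2]
opening: 60.1
```

```bash
python3 - <<'E'
from h import *
st()
xy=loc(PRY,27,0)
delta([*xy,120],down(PRY[2]+np.pi/2))
E
```

```text
t 0.97 p [333.3 296.8 212.5] x [ 0.001  0.    -1.   ] y [0.09  0.996 0.001] q [ 0.65 -0.33  1.65 -0.    1.82 -0.83] F [1.1 0.  0.2] open 60.1
offset [0.0925, -0.3038, 0.2299] rot [-0.1674, 0.0007, -0.0005] | rows>= 10
```

Request:
{"method": "play_rows", "body": {
  "offset": [
    [0.08, -0.26, 0.2],
    [0.08, -0.26, 0.2],
    [0.08, -0.26, 0.2],
    [0.08, -0.26, 0.2],
    [0.08, -0.26, 0.2],
    [0.08, -0.26, 0.2],
    [0.08, -0.26, 0.2],
    [0.08, -0.26, 0.2]
  ],
  "delta_rot": [
    [-0.1674, 0, 0],
    [-0.1674, 0, 0],
    [-0.1674, 0, 0],
    [-0.1674, 0, 0],
    [-0.1674, 0, 0],
    [-0.1674, 0, 0],
    [-0.1674, 0, 0],
    [-0.1674, 0, 0]
  ],
  "gripper": [0.06, 0.06, 0.06, 0.06, 0.06, 0.06, 0.06, 0.06]
}}

```text
t: 1.63
position: [503.6, 28.2, 134.7]
orientation: [-0.06, 1.569, 0.06]
wrist_force: [0.9, 1.3, -0.0]
opening: 60.3
```

```bash
python3 - <<'E'
from h import *
st()
xy=loc(PRY,27,0)
delta([*xy,60],down(PRY[2]+np.pi/2))
E
```

```text
t 1.63 p [503.6  28.2 134.7] x [ 0.001  0.    -1.   ] y [-0.076  0.997  0.   ] q [-0.01 -0.17  1.65  0.    1.65 -1.66] F [ 0.9  1.3 -0. ] open 60.3
offset [0.0748, -0.0569, 0.027] rot [-0.0006, 0.0008, -0.0001] | rows>= 3
```

Request:
{"method": "play_rows", "body": {
  "offset": [
    [0.0748, -0.0569, 0.027],
    [0.0748, -0.0569, 0.027],
    [0.0748, -0.0569, 0.027],
    [0.0748, -0.0569, 0.027],
    [0.0748, -0.0569, 0.027]
  ],
  "delta_rot": [
    [0, 0, 0],
    [0, 0, 0],
    [0, 0, 0],
    [0, 0, 0],
    [0, 0, 0]
  ],
  "gripper": [0.06, 0.06, 0.06, 0.06, 0.06]
}}

```text
t: 2.05
position: [533.7, -24.1, 60.1]
orientation: [-0.059, 1.572, 0.06]
wrist_force: [0.0, -0.1, 1.0]
opening: 60.1
```

```bash
python3 - <<'E'
from h import *
st()
c=env.camera("side"); crop("s3",c,230,200,200,160,4)
p,r=tool(); print(proj(c,[p]))
xy=loc(PRY,27,0)
delta([*xy,8],down(PRY[2]+np.pi/2))
E
```

```text
t 2.05 p [533.7 -24.1  60.1] x [-0.002  0.001 -1.   ] y [-0.076  0.997  0.001] q [-0.11 -0.05  1.68  0.    1.52 -1.76] F [ 0.  -0.1  1. ] open 60.1
[[313.80512126 291.25612999]]
offset [0.0536, -0.0029, 0.0002] rot [-0.0, 0.0013, -0.0004] | rows>= 2
```

View pics/s3.png

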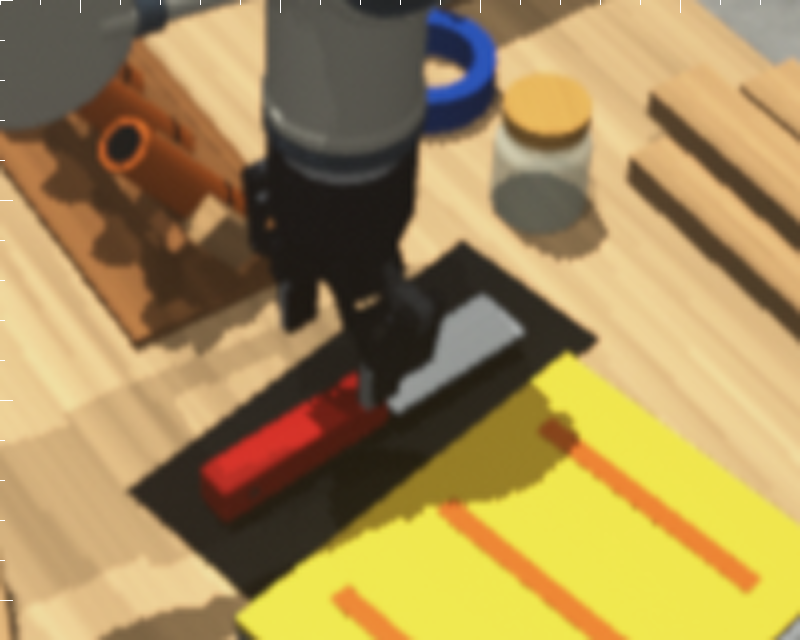

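The fingers straddle the handle just behind the blade shoulder (about 325,295).

Request:
{"method": "play_rows", "body": {
  "offset": [
    [0.027, -0.003, 0],
    [0.054, -0.003, 0],
    [0.054, -0.003, 0],
    [0.054, -0.003, 0],
    [0.054, -0.003, 0],
    [0.054, -0.003, 0],
    [0.054, -0.003, 0],
    [0.054, -0.003, 0]
  ],
  "delta_rot": [
    [0, 0, 0],
    [0, 0, 0],
    [0, 0, 0],
    [0, 0, 0],
    [0, 0, 0],
    [0, 0, 0],
    [0, 0, 0],
    [0, 0, 0]
  ],
  "gripper": [0.06, 0.06, 0.06, 0.01, 0.01, 0.01, 0.01, 0.01],
  "force": 100
}}

```text
t: 2.77
position: [536.2, -27.1, 9.7]
orientation: [-0.061, 1.565, 0.06]
wrist_force: [-1.1, 2.2, 7.6]
opening: 22.3
```

Request:
{"method": "play_rows", "body": {
  "offset": [
    [0, 0, 0],
    [0, 0, 0],
    [-0.08, 0, 0],
    [-0.12, 0, 0],
    [-0.12, 0, 0],
    [-0.12, 0, 0],
    [-0.12, 0, 0]
  ],
  "delta_rot": [
    [0, 0, 0],
    [0, 0, 0],
    [0, 0, 0],
    [0, 0, 0],
    [0, 0, 0],
    [0, 0, 0],
    [0, 0, 0]
  ],
  "gripper": [0.01, 0.01, 0.01, 0.01, 0.01, 0.01, 0.01]
}}

```text
t: 3.35
position: [536.3, -27.6, 130.7]
orientation: [-0.061, 1.562, 0.059]
wrist_force: [0.7, -0.7, -2.1]
opening: 22.1
```

```bash
python3 - <<'E'
from h import *
st()
c=env.camera("side"); crop("s4",c,230,180,200,160,4)
c=env.camera("top"); crop("t4",c,300,160,200,160,4)
E
```

```text
t 3.35 p [536.3 -27.6 130.7] x [ 0.008 -0.001 -1.   ] y [-0.077  0.997 -0.002] q [-0.11 -0.08  1.58 -0.    1.63 -1.76] F [ 0.7 -0.7 -2.1] open 22.1
```

View pics/s4.png

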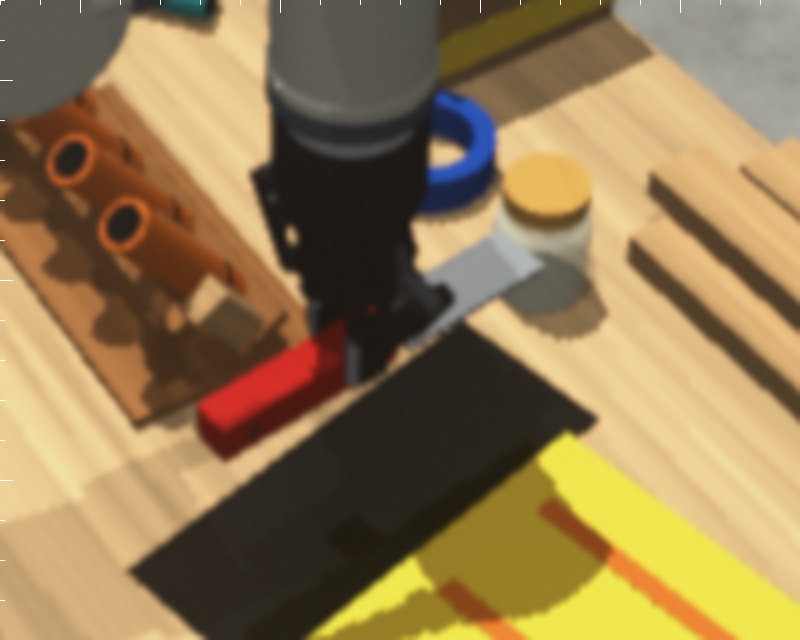

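View pics/t4.png

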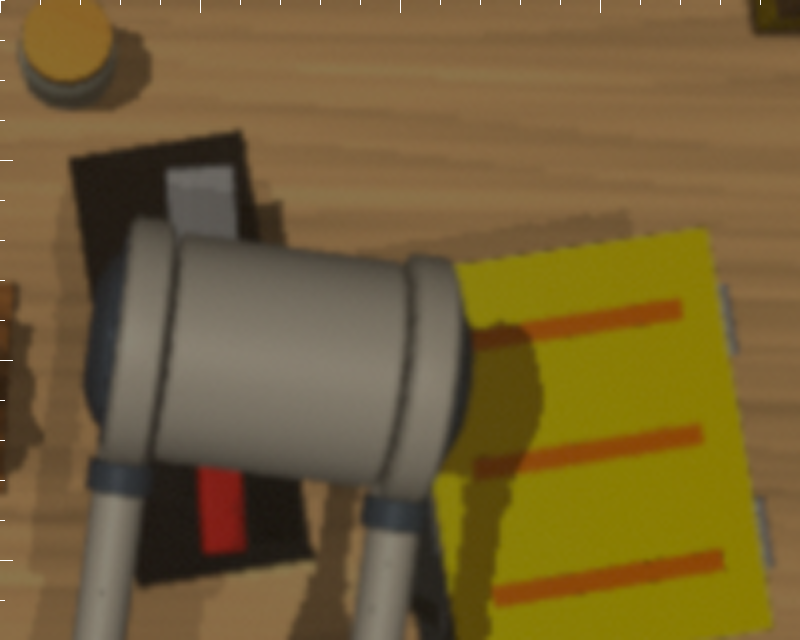

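```bash
python3 - <<'E'
from fit import *
t=env.camera("top"); s=env.camera("side"); st()
p,r=tool()
P0=[(150,18,16),(150,-18,16),(-60,12,28),(-60,-12,28)]
os_=[(353.75,238),(366.25,246.25),(279.5,281.2),(286.5,288)]
ot=[(341.5,202.5),(358.7,201.5)]
for zo in (120,124,128):
    P=np.array(P0,float)+[0,0,zo]; print(zo,fit2([s],P,[os_],[508,-28,.077]))
    print(fit2([t],P[:2],[ot],[508,-28,.077]))
E
```

```text
t 3.55 p [533.3 -27.3 124.1] x [-0.004  0.    -1.   ] y [-0.077  0.997  0.001] q [-0.11 -0.08  1.59  0.    1.63 -1.76] F [-0.1 -0.4 -3.4] open 21.9
120 (array([ 5.10991827e+02, -2.87715393e+01,  8.88585208e-02]), np.float64(0.7989105302309554), array([ 0.8, -0.8, -0.4,  0.2, -0.4,  0. ,  0. ,  0.5]))
(array([ 5.06476551e+02, -3.15239196e+01,  7.73647403e-02]), np.float64(0.42777220497248436), array([ 0.4, -0. , -0.4,  0. ]))
124 (array([ 5.08878192e+02, -3.17337530e+01,  9.04019842e-02]), np.float64(0.9791594401921202), array([ 0.9, -1. , -0.2,  0. , -0.5,  0.1, -0.1,  0.6]))
(array([ 5.05861156e+02, -3.12819996e+01,  7.73933354e-02]), np.float64(0.39580720209482934), array([ 0.4, -0. , -0.4,  0. ]))
128 (array([ 5.06765446e+02, -3.46959736e+01,  9.19590274e-02]), np.float64(1.1615448253890008), array([ 1. , -1.2, -0. , -0.1, -0.7,  0.2, -0.2,  0.7]))
(array([ 5.05245767e+02, -3.10401353e+01,  7.74222973e-02]), np.float64(0.3635911491693946), array([ 0.4, -0. , -0.4,  0. ]))
```

```bash
cat >> h.py <<'E'
TL=124.  # tip beyond TCP along pry x
def pose_tip(cx,cz,cy=0):
    """TCP target so that blade tip is at case x=cx, z=cz (mid blade)"""
    return [*loc(CASE,cx-TL,cy),cz-8]
RS=down(CASE[2]+np.pi/2)
E
python3 - <<'E'
from h import *
st(); delta(pose_tip(-120,116),RS); print(pose_tip(-120,116))
E
```

```text
t 3.55 p [533.3 -27.3 124.1] x [-0.004  0.    -1.   ] y [-0.077  0.997  0.001] q [-0.11 -0.08  1.59  0.    1.63 -1.76] F [-0.1 -0.4 -3.4] open 21.9
offset [0.0163, 0.0374, -0.0674] rot [1.4786, -0.0034, 0.0021] | rows>= 12
[np.float64(463.2089992239141), np.float64(4.832197128315727), 108]
```

Request:
{"method": "play_rows", "body": {
  "offset": [
    [0.0, 0.037, -0.067],
    [0.0, 0.037, -0.067],
    [0.0, 0.037, -0.067],
    [0.0, 0.037, -0.067],
    [0.0, 0.037, -0.067],
    [0.0, 0.037, -0.067],
    [0.0, 0.037, -0.067],
    [0.0, 0.037, -0.067]
  ],
  "delta_rot": [
    [0.9, 0, 0],
    [0.9, 0, 0],
    [0.9, 0, 0],
    [0.9, 0, 0],
    [0.9, 0, 0],
    [0.9, 0, 0],
    [0.9, 0, 0],
    [0.9, 0, 0]
  ],
  "gripper": [0.01, 0.01, 0.01, 0.01, 0.01, 0.01, 0.01, 0.01]
}}

```text
t: 4.22
position: [463.8, 4.4, 124.3]
orientation: [0.646, 1.475, -0.648]
wrist_force: [-0.3, -0.4, -2.8]
opening: 21.8
```

Request:
{"method": "play_rows", "body": {
  "offset": [
    [0.01, 0, 0],
    [0.016, 0, 0],
    [0.016, 0, 0],
    [0.016, 0, 0],
    [0.016, 0, 0],
    [0.016, 0, 0],
    [0.016, 0, 0]
  ],
  "delta_rot": [
    [0.579, 0, 0],
    [0.579, 0, 0],
    [0.579, 0, 0],
    [0.579, 0, 0],
    [0.579, 0, 0],
    [0.579, 0, 0],
    [0.579, 0, 0]
  ],
  "gripper": [0.01, 0.01, 0.01, 0.01, 0.01, 0.01, 0.01]
}}

```text
t: 4.8
position: [464.3, 4.4, 109.2]
orientation: [1.08, 1.287, -1.082]
wrist_force: [-0.1, 0.2, -1.4]
opening: 21.9
```

```bash
python3 - <<'E'
from h import *
s=env.camera("side"); crop("s5",s,230,230,200,160,4)
c=env.camera("top"); crop("t5",c,300,190,200,160,4);st()
delta(pose_tip(-120,116),RS)
p,r=tool(); m=r.as_matrix(); d=-m[:,2]
for n,q in (("slot mid",[*loc(CASE,-88,0),117]),("slotL",[*loc(CASE,-88,-45),117]),("slotR",[*loc(CASE,-88,45),117])): print(n,proj(s,q),proj(c,q))
E
```

```text
t 4.90 p [464.5   4.4 109.6] x [-0.001  0.    -1.   ] y [ 0.985  0.171 -0.001] q [-0.06 -0.27  1.79  0.    1.63 -0.24] F [-0.2  0.  -1.6] open 21.8
offset [0.0016, -0.0012, -0.0007] rot [0.003, -0.0003, 0.001] | rows>= 1
slot mid [[331.93960552 324.72383638]] [[406.56027331 278.96475152]]
slotL [[315.22260478 338.12904312]] [[409.73241692 299.06553631]]
slotR [[347.97564517 311.85716172]] [[403.3566708  258.91815968]]
```

View pics/s5.png

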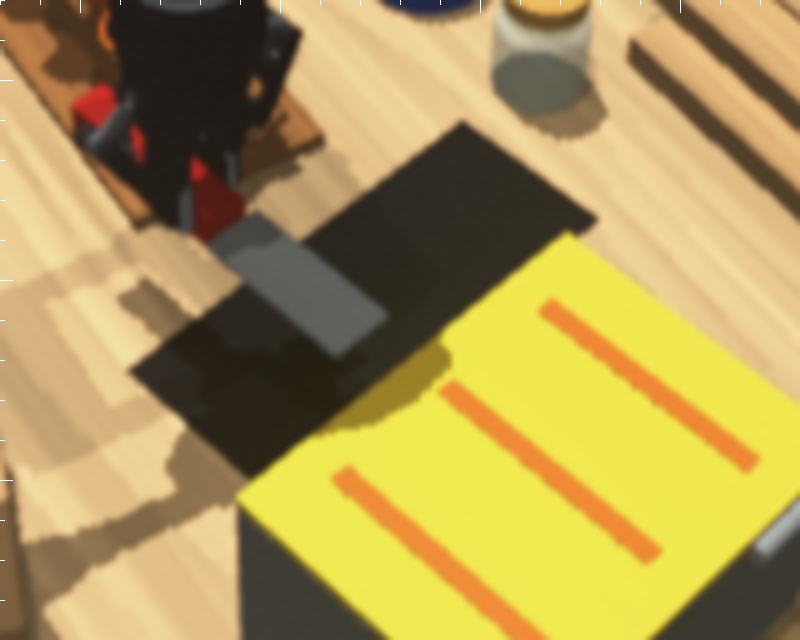

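View pics/t5.png

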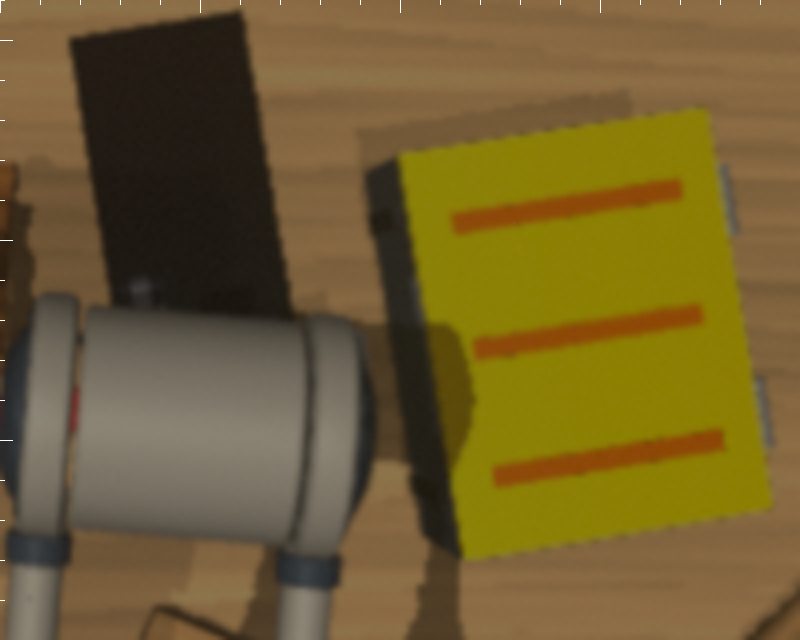

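```bash
python3 - <<'E'
from h import *
from scipy.optimize import least_squares
s=env.camera("side"); p,r=tool(); m=r.as_matrix(); d=-m[:,2]; d=-m[:,2] if m[1,2]>0 else m[:,2]; l=m[:,1]
print(d)
obs=np.array([(314.25,319.5),(327,309)]) # near robot (-l), far (+l)
f=lambda q:(proj(s,[p+d*q[0]+[0,0,q[1]]-l*18, p+d*q[0]+[0,0,q[1]]+l*18])-obs).ravel()
R=least_squares(f,[124,10]); print(R.x,R.fun)
f3=lambda q:(proj(s,[p+d*q[0]+[0,0,q[1]]-l*(18-q[2]), p+d*q[0]+[0,0,q[1]]+l*(18+q[2])])-obs).ravel()
R=least_squares(f3,[124,10,0]); print(R.x,R.fun)
E
```

```text
[ 1.70256936e-01 -9.85399691e-01 -1.57293305e-04]
[122.92203358   8.14809059] [-0.15235298 -0.15149122  0.15361647  0.15485687]
[121.47840256   5.38826089   1.53021384] [-0.13114437 -0.16799839  0.13333596  0.17074206]
```

Request:
{"method": "play_rows", "body": {
  "offset": [
    [0, -0.001, -0.015],
    [0, -0.001, -0.03],
    [0, -0.001, -0.04],
    [0, -0.001, -0.05],
    [0, -0.001, -0.05]
  ],
  "delta_rot": [
    [0, 0, 0],
    [0, 0, 0],
    [0, 0, 0],
    [0, 0, 0],
    [0, 0, 0]
  ],
  "gripper": [0.01, 0.01, 0.01, 0.01, 0.01]
}}

```text
t: 5.37
position: [455.1, 54.9, 110.2]
orientation: [1.083, 1.286, -1.082]
wrist_force: [-0.4, 0.3, -2.4]
opening: 22.0
```

Request:
{"method": "play_rows", "body": {
  "offset": [
    [0, 0, -0.01],
    [0, 0, -0.02],
    [0, 0, -0.02],
    [0, 0, -0.02]
  ],
  "delta_rot": [
    [0, 0, 0],
    [0, 0, 0],
    [0, 0, 0],
    [0, 0, 0]
  ],
  "gripper": [0.01, 0.01, 0.01, 0.01]
}}

```text
t: 5.7
position: [452.0, 73.5, 110.2]
orientation: [1.083, 1.284, -1.084]
wrist_force: [-0.9, -0.6, -2.2]
opening: 21.9
```

```bash
python3 - <<'E'
from h import *
s=env.camera("side"); crop("s6",s,230,230,200,160,4);st()
delta(pose_tip(-48,116),RS)
E
```

```text
t 5.75 p [452.   73.2 110.2] x [ 0. -0. -1.] y [ 0.986  0.168 -0.   ] q [ 0.09 -0.29  1.8  -0.    1.63 -0.08] F [ 0.1  0.7 -2.9] open 22.1
offset [0.0022, -0.0005, 0.1413] rot [0.0003, 0.0004, 0.0] | rows>= 4
```

View pics/s6.png

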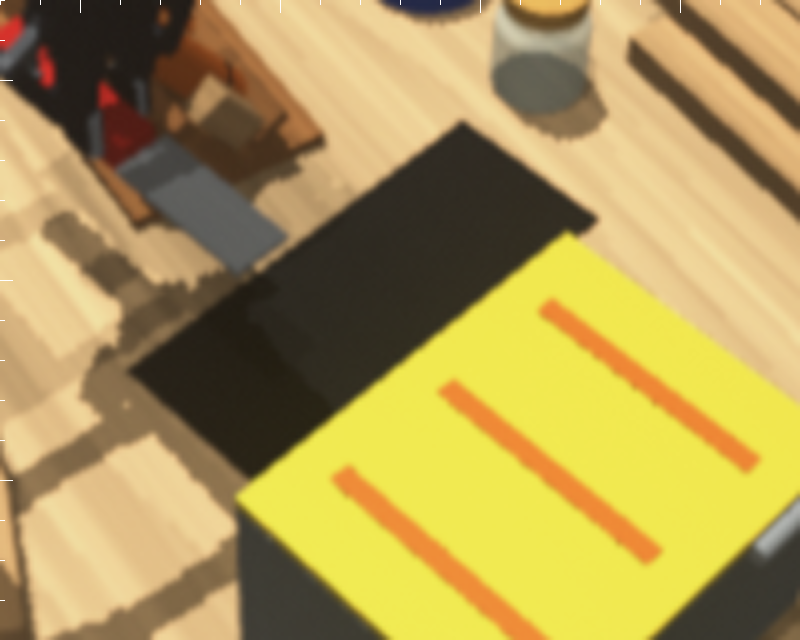

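I took the wrong sign on the tool's z axis, so the blade backed off 70 mm instead of advancing. It touched nothing: forces are about 0 and the stubs are clear. Advancing with +z now.

Request:
{"method": "play_rows", "body": {
  "offset": [
    [0, 0, 0.04],
    [0, 0, 0.07],
    [0, 0, 0.085],
    [0, 0, 0.1],
    [0, 0, 0.11],
    [0, 0, 0.12],
    [0, 0, 0.12]
  ],
  "delta_rot": [
    [0, 0, 0],
    [0, 0, 0],
    [0, 0, 0],
    [0, 0, 0],
    [0, 0, 0],
    [0, 0, 0],
    [0, 0, 0]
  ],
  "gripper": [0.01, 0.01, 0.01, 0.01, 0.01, 0.01, 0.01]
}}

```text
t: 6.33
position: [472.3, -46.7, 110.1]
orientation: [1.085, 1.283, -1.086]
wrist_force: [0.7, 0.8, -3.0]
opening: 22.1
```

```bash
python3 - <<'E'
from h import *
s=env.camera("side"); crop("s7",s,230,230,200,160,4);st()
delta(pose_tip(-48,116),RS)
E
```

```text
t 6.38 p [472.1 -45.7 110.1] x [-0.  0. -1.] y [ 0.986  0.166 -0.   ] q [-0.17 -0.24  1.76  0.    1.62 -0.34] F [ 0.3  0.7 -2.4] open 21.8
offset [0.0021, -0.0003, 0.0207] rot [-0.0018, -0.0002, 0.0002] | rows>= 1
```

View pics/s7.png

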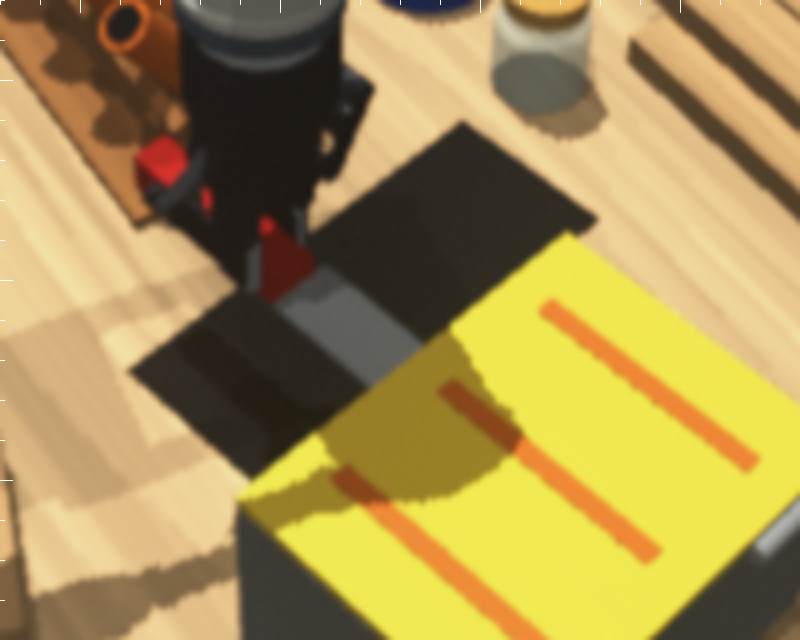

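Request:
{"method": "play_rows", "body": {
  "offset": [
    [0, 0, 0.008],
    [0, 0, 0.015],
    [-0.015, 0, 0.015],
    [-0.025, 0, 0.017],
    [-0.035, 0, 0.018],
    [-0.045, 0, 0.02],
    [-0.055, 0, 0.023],
    [-0.055, 0, 0.023]
  ],
  "delta_rot": [
    [0, 0, 0],
    [0, 0, 0],
    [0, 0, 0],
    [0, 0, 0],
    [0, 0, 0],
    [0, 0, 0],
    [0, 0, 0],
    [0, 0, 0]
  ],
  "gripper": [0.01, 0.01, 0.01, 0.01, 0.01, 0.01, 0.01, 0.01]
}}

```text
t: 7.05
position: [476.9, -68.4, 168.0]
orientation: [1.085, 1.281, -1.082]
wrist_force: [0.8, 0.1, -2.3]
opening: 22.0
```

```bash
python3 - <<'E'
from h import *
s=env.camera("side"); crop("s8",s,230,210,200,160,4);st()
E
```

```text
t 7.10 p [476.9 -68.2 167. ] x [ 0.003 -0.001 -1.   ] y [0.986 0.167 0.003] q [-0.21 -0.24  1.66 -0.    1.72 -0.38] F [-0.4 -0.2 -2.6] open 22.1
```

View pics/s8.png

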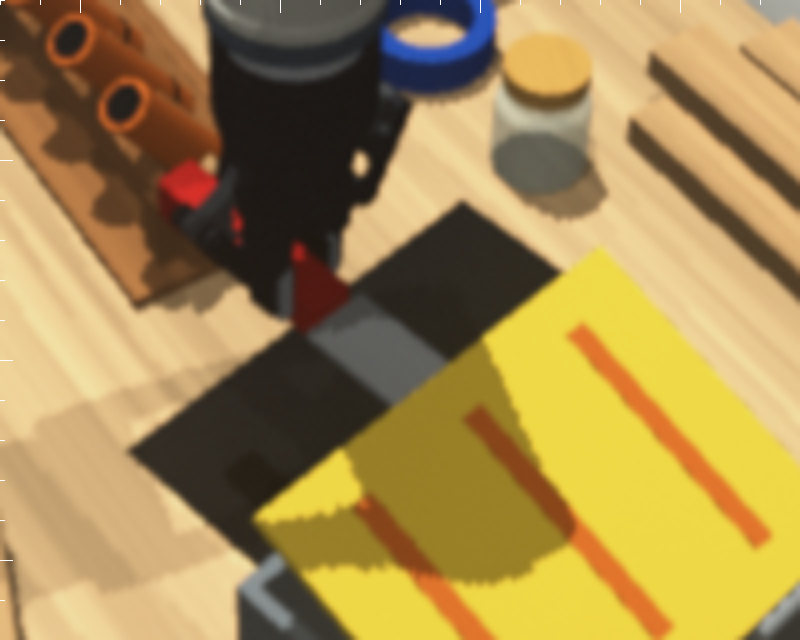

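Request:
{"method": "play_rows", "body": {
  "offset": [
    [-0.005, 0, 0.002],
    [-0.01, 0, 0.004],
    [-0.015, 0, 0.007],
    [-0.02, 0, 0.01],
    [-0.026, 0, 0.013],
    [-0.032, 0, 0.017],
    [-0.038, 0, 0.021],
    [-0.044, 0, 0.025]
  ],
  "delta_rot": [
    [0, 0, 0],
    [0, 0, 0],
    [0, 0, 0],
    [0, 0, 0],
    [0, 0, 0],
    [0, 0, 0],
    [0, 0, 0],
    [0, 0, 0]
  ],
  "gripper": [0.01, 0.01, 0.01, 0.01, 0.01, 0.01, 0.01, 0.01]
}}

```text
t: 7.77
position: [480.2, -93.1, 209.8]
orientation: [1.084, 1.284, -1.085]
wrist_force: [-0.4, 0.2, -5.1]
opening: 21.6
```

```bash
python3 - <<'E'
from h import *
s=env.camera("side"); crop("s9",s,230,190,200,160,4);st()
E
```

```text
t 7.82 p [480.6 -93.8 211.2] x [ 0.002 -0.001 -1.   ] y [0.986 0.167 0.002] q [-0.26 -0.21  1.56 -0.    1.79 -0.43] F [-2.2 -0.6 -4. ] open 22.1
```

View pics/s9.png

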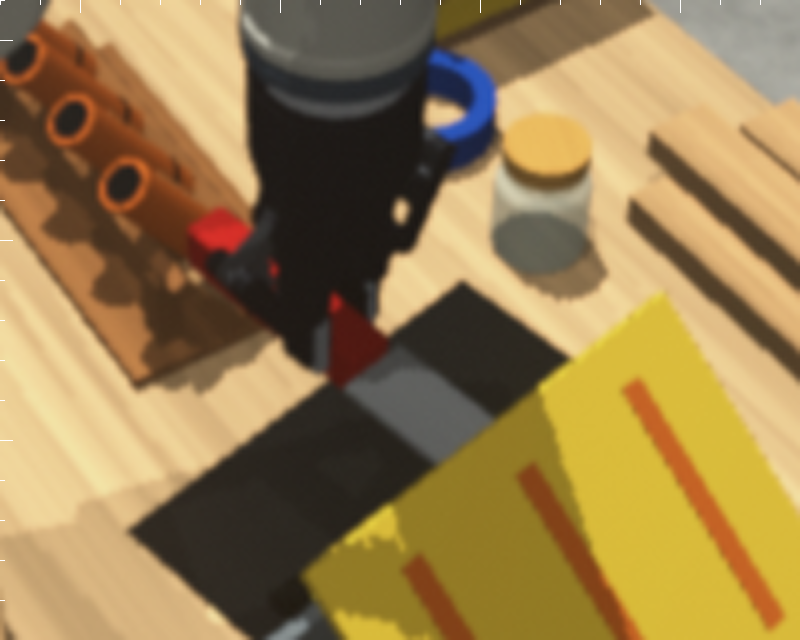

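Request:
{"method": "play_rows", "body": {
  "offset": [
    [-0.004, 0, 0.004],
    [-0.008, 0, 0.008],
    [-0.014, 0, 0.014],
    [-0.02, 0, 0.02],
    [-0.026, 0, 0.028],
    [-0.031, 0, 0.036],
    [-0.035, 0, 0.044],
    [-0.038, 0, 0.053]
  ],
  "delta_rot": [
    [0, 0, 0],
    [0, 0, 0],
    [0, 0, 0],
    [0, 0, 0],
    [0, 0, 0],
    [0, 0, 0],
    [0, 0, 0],
    [0, 0, 0]
  ],
  "gripper": [0.01, 0.01, 0.01, 0.01, 0.01, 0.01, 0.01, 0.01]
}}

```text
t: 8.48
position: [489.3, -145.6, 248.2]
orientation: [1.084, 1.283, -1.084]
wrist_force: [-1.2, 1.2, -2.0]
opening: 21.8
```

Request:
{"method": "play_rows", "body": {
  "offset": [
    [-0.003, 0, 0.009],
    [-0.006, 0, 0.018],
    [-0.009, 0, 0.027],
    [-0.011, 0, 0.036],
    [-0.012, 0, 0.045],
    [-0.013, 0, 0.054],
    [-0.013, 0, 0.063],
    [-0.013, 0, 0.07]
  ],
  "delta_rot": [
    [0, 0, 0],
    [0, 0, 0],
    [0, 0, 0],
    [0, 0, 0],
    [0, 0, 0],
    [0, 0, 0],
    [0, 0, 0],
    [0, 0, 0]
  ],
  "gripper": [0.01, 0.01, 0.01, 0.01, 0.01, 0.01, 0.01, 0.01]
}}

```text
t: 9.15
position: [500.9, -214.8, 259.9]
orientation: [1.084, 1.284, -1.085]
wrist_force: [-0.7, 1.8, -3.6]
opening: 21.8
```

```bash
python3 - <<'E'
from h import *
s=env.camera("side"); cv2.imwrite("pics/s10.png",s["frame"][:,:,::-1]);st()
s=env.camera("top"); cv2.imwrite("pics/t10.png",s["frame"][:,:,::-1])
p,_=tool(); c,sn=np.cos(CASE[2]),np.sin(CASE[2]); print("tip case x",(p[0]-CASE[0])*c+(p[1]-CASE[1])*sn+TL)
E
```

```text
t 9.20 p [ 500.9 -215.8  259.7] x [-0.001 -0.001 -1.   ] y [ 0.986  0.166 -0.001] q [-0.47 -0.05  1.32 -0.    1.87 -0.64] F [-1.9  0.5 -2. ] open 22.1
tip case x 103.152935775795
```

View pics/s10.png

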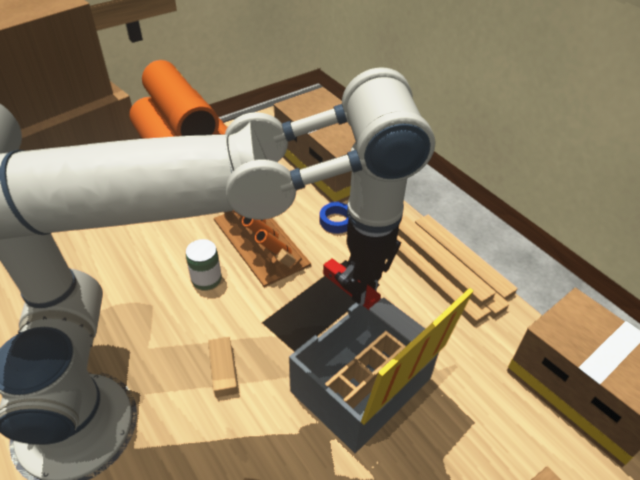

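View pics/t10.png

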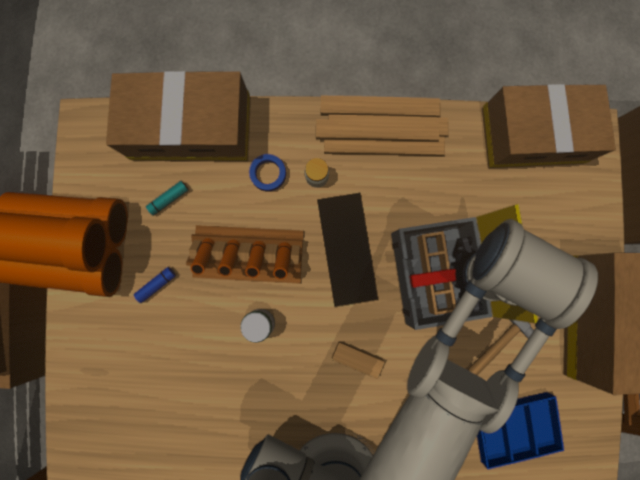

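Request:
{"method": "play_rows", "body": {
  "offset": [
    [0, 0, -0.04],
    [0, 0, -0.08],
    [0, 0, -0.12],
    [0, 0, -0.15],
    [0, 0, -0.15]
  ],
  "delta_rot": [
    [0, 0, 0],
    [0, 0, 0],
    [0, 0, 0],
    [0, 0, 0],
    [0, 0, 0]
  ],
  "gripper": [0.01, 0.01, 0.01, 0.01, 0.01]
}}

```text
t: 9.67
position: [475.0, -61.3, 261.4]
orientation: [1.082, 1.286, -1.078]
wrist_force: [0.8, -1.3, -1.7]
opening: 21.9
```

```bash
python3 - <<'E'
from h import *
st(); delta([*loc(MAT,-19,0),120],down(MAT[2]+np.pi/2)); print(loc(MAT,-19,0))
E
```

```text
t 9.67 p [475.  -61.3 261.4] x [ 0.002  0.002 -1.   ] y [0.985 0.173 0.002] q [-0.2  -0.23  1.48  0.    1.89 -0.37] F [ 0.8 -1.3 -1.7] open 21.9
offset [0.1416, 0.0699, -0.0229] rot [-1.5692, 0.001, -0.0028] | rows>= 13
[540.28035581 -26.4519104 ]
```

Request:
{"method": "play_rows", "body": {
  "offset": [
    [0.0, 0.07, -0.023],
    [0.02, 0.07, -0.023],
    [0.04, 0.07, -0.023],
    [0.06, 0.07, -0.023],
    [0.08, 0.07, -0.023],
    [0.08, 0.07, -0.023],
    [0.08, 0.07, -0.023],
    [0.08, 0.07, -0.023]
  ],
  "delta_rot": [
    [-0.96, 0, 0],
    [-0.96, 0, 0],
    [-0.96, 0, 0],
    [-0.96, 0, 0],
    [-0.96, 0, 0],
    [-0.96, 0, 0],
    [-0.96, 0, 0],
    [-0.96, 0, 0]
  ],
  "gripper": [0.01, 0.01, 0.01, 0.01, 0.01, 0.01, 0.01, 0.01]
}}

```text
t: 10.33
position: [540.7, -31.7, 179.6]
orientation: [0.342, 1.544, -0.343]
wrist_force: [-0.1, -0.7, -2.0]
opening: 21.9
```

Request:
{"method": "play_rows", "body": {
  "offset": [
    [0.0, 0, 0],
    [0.03, 0, 0],
    [0.06, 0, 0],
    [0.09, 0, 0],
    [0.12, 0, 0],
    [0.12, 0, 0],
    [0.12, 0, 0]
  ],
  "delta_rot": [
    [-0.609, 0, 0],
    [-0.609, 0, 0],
    [-0.609, 0, 0],
    [-0.609, 0, 0],
    [-0.609, 0, 0],
    [-0.609, 0, 0],
    [-0.609, 0, 0]
  ],
  "gripper": [0.01, 0.01, 0.01, 0.01, 0.01, 0.01, 0.01]
}}

```text
t: 10.92
position: [539.6, -31.5, 58.8]
orientation: [-0.128, 1.571, 0.129]
wrist_force: [0.1, 0.3, -0.5]
opening: 22.0
```

```bash
python3 - <<'E'
from h import *
s=env.camera("side"); crop("s11",s,230,190,200,160,4);
st(); delta([*loc(MAT,-19,0),10],down(MAT[2]+np.pi/2)); print(loc(MAT,-19,0))
E
```

```text
t 10.97 p [541.1 -31.7  61.3] x [ 0.001 -0.    -1.   ] y [-0.162  0.987 -0.001] q [-0.12 -0.03  1.66 -0.    1.51 -1.85] F [ 0.6 -0.7 -1.9] open 21.8
offset [0.0513, 0.0053, -0.0] rot [-0.009, 0.0005, 0.0005] | rows>= 2
[540.28035581 -26.4519104 ]
```

View pics/s11.png

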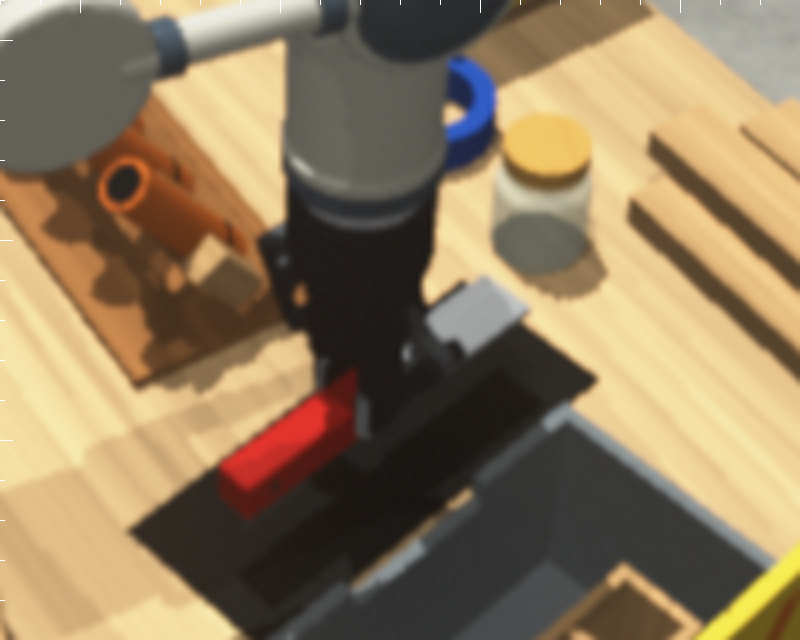

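Request:
{"method": "play_rows", "body": {
  "offset": [
    [0.025, 0.005, 0],
    [0.042, 0.005, 0],
    [0.048, 0.005, 0],
    [0.05, 0.005, 0],
    [0.051, 0.005, 0],
    [0.051, 0.005, 0]
  ],
  "delta_rot": [
    [-0.009, 0, 0],
    [-0.009, 0, 0],
    [-0.009, 0, 0],
    [-0.009, 0, 0],
    [-0.009, 0, 0],
    [-0.009, 0, 0]
  ],
  "gripper": [0.01, 0.01, 0.01, 0.01, 0.01, 0.01]
}}

```text
t: 11.47
position: [541.2, -26.7, 11.3]
orientation: [-0.138, 1.563, 0.137]
wrist_force: [-0.7, 0.9, -2.5]
opening: 21.8
```

```bash
python3 - <<'E'
from h import *
st()
E
```

```text
t 11.47 p [541.2 -26.7  11.3] x [ 0.003 -0.    -1.   ] y [-0.174  0.985 -0.001] q [-0.11  0.    1.71 -0.    1.42 -1.86] F [-0.7  0.9 -2.5] open 21.8
```

Lower slowly until contact.

Request:
{"method": "play_rows", "body": {
  "offset": [
    [0.001, 0, 0],
    [0.002, 0, 0],
    [0.003, 0, 0],
    [0.003, 0, 0]
  ],
  "delta_rot": [
    [0, 0, 0],
    [0, 0, 0],
    [0, 0, 0],
    [0, 0, 0]
  ],
  "gripper": [0.01, 0.01, 0.01, 0.01]
}}

```text
t: 11.8
position: [541.2, -26.7, 9.7]
orientation: [-0.138, 1.563, 0.137]
wrist_force: [-5.5, -0.3, 10.4]
opening: 21.9
```

Request:
{"method": "play_rows", "body": {
  "offset": [
    [-0.001, 0, 0],
    [-0.001, 0, 0],
    [-0.001, 0, 0],
    [-0.04, 0, 0],
    [-0.08, 0, 0],
    [-0.12, 0, 0],
    [-0.16, 0, 0],
    [-0.2, 0, 0]
  ],
  "delta_rot": [
    [0, 0, 0],
    [0, 0, 0],
    [0, 0, 0],
    [0, 0, 0],
    [0, 0, 0],
    [0, 0, 0],
    [0, 0, 0],
    [0, 0, 0]
  ],
  "gripper": [0.05, 0.05, 0.05, 0.05, 0.05, 0.05, 0.05, 0.05]
}}

```text
t: 12.47
position: [539.7, -26.4, 208.1]
orientation: [-0.138, 1.566, 0.138]
wrist_force: [0.7, 0.1, -0.3]
opening: 50.0
```

```bash
cat >> h.py <<'E'
YR=-0.034
XR=np.array([np.cos(YR),np.sin(YR),0]); YRv=np.array([-np.sin(YR),np.cos(YR),0])
a35=np.radians(35); AX=-np.sin(a35)*XR+np.array([0,0,np.cos(a35)])  # foot->top
TOPS=np.array([[503.0,315.2,122.6],[500.9,253.7,122.6],[498.9,192.5,122.6],[496.9,130.6,122.6]])
def rackR(flip=1):
    x=-AX; y=YRv*flip; return Ro.from_matrix(np.stack([x,y,np.cross(x,y)],1))
def stub_pose(i,depth,back=0):
    """TCP depth mm below top along axis"""
    return TOPS[i]-AX*(depth-back)
E
python3 - <<'E'
from h import *
st()
for i in range(4): print(i,stub_pose(i,36).round(1)); 
delta(stub_pose(3,36,110),rackR())
E
```

```text
t 12.47 p [539.7 -26.4 208.1] x [ 0. -0. -1.] y [-0.175  0.985 -0.   ] q [-0.11 -0.07  1.44  0.    1.78 -1.86] F [ 0.7  0.1 -0.3] open 50.0
0 [523.6 314.5  93.1]
1 [521.5 253.   93.1]
2 [519.5 191.8  93.1]
3 [517.5 129.9  93.1]
offset [0.0248, 0.1709, -0.0562] rot [0.203, -0.6084, -0.064] | rows>= 6
```

Request:
{"method": "play_rows", "body": {
  "offset": [
    [0, 0.06, -0.02],
    [0.01, 0.12, -0.04],
    [0.0248, 0.171, -0.056],
    [0.0248, 0.171, -0.056],
    [0.0248, 0.171, -0.056],
    [0.0248, 0.171, -0.056],
    [0.0248, 0.171, -0.056],
    [0.0248, 0.171, -0.056]
  ],
  "delta_rot": [
    [0.203, -0.6084, -0.064],
    [0.203, -0.6084, -0.064],
    [0.203, -0.6084, -0.064],
    [0.203, -0.6084, -0.064],
    [0.203, -0.6084, -0.064],
    [0.203, -0.6084, -0.064],
    [0.203, -0.6084, -0.064],
    [0.203, -0.6084, -0.064]
  ],
  "gripper": [0.048, 0.048, 0.048, 0.048, 0.048, 0.048, 0.048, 0.048]
}}

```text
t: 13.13
position: [454.5, 132.7, 181.9]
orientation: [0.015, 0.96, -0.029]
wrist_force: [0.0, -0.6, 0.4]
opening: 47.9
```

```bash
python3 - <<'E'
from h import *
s=env.camera("side"); crop("s12",s,190,150,200,150,4); crop("s12b",s,280,260,200,200,4)
c=env.camera("top"); crop("t12",c,310,180,200,150,4);
st(); delta(stub_pose(3,36),rackR()); delta(stub_pose(3,36,60),rackR())
c,sn=np.cos(CASE[2]),np.sin(CASE[2])
for y in (-69,-23,23,69): print(proj(s,[*loc(CASE,0,y),66]),proj(env.camera("top"),[*loc(CASE,0,y),66]))
E
```

```text
t 13.23 p [455.8 131.5 182.9] x [ 0.573 -0.02  -0.819] y [0.035 0.999 0.   ] q [ 0.37 -0.82  2.13 -0.24  1.27 -1.16] F [0.7 0.4 0.9] open 47.8
offset [0.109, 0.0005, -0.001] rot [-0.0009, 0.0002, 0.0004] | rows>= 3
offset [0.049, 0.0005, -0.0009] rot [-0.0009, 0.0002, 0.0004] | rows>= 2
[[338.70270383 390.08335474]] [[444.11567435 302.20059252]]
[[355.57910905 375.03704063]] [[441.01050906 282.67983665]]
[[371.74109387 360.61303237]] [[437.85796923 263.19939745]]
[[387.22929327 346.7769214 ]] [[434.66340764 243.78545312]]
```

View pics/s12.png

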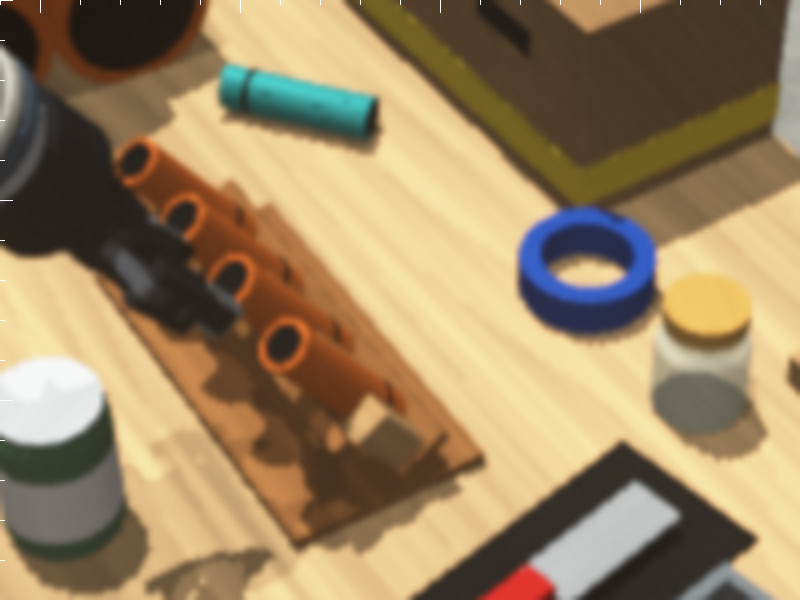

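View pics/s12b.png

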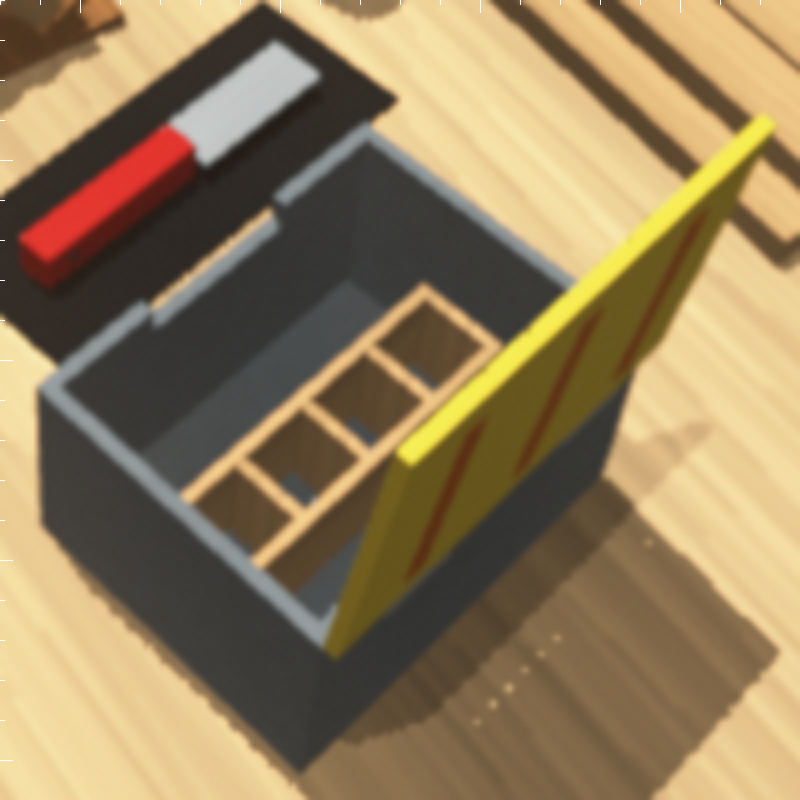

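View pics/t12.png

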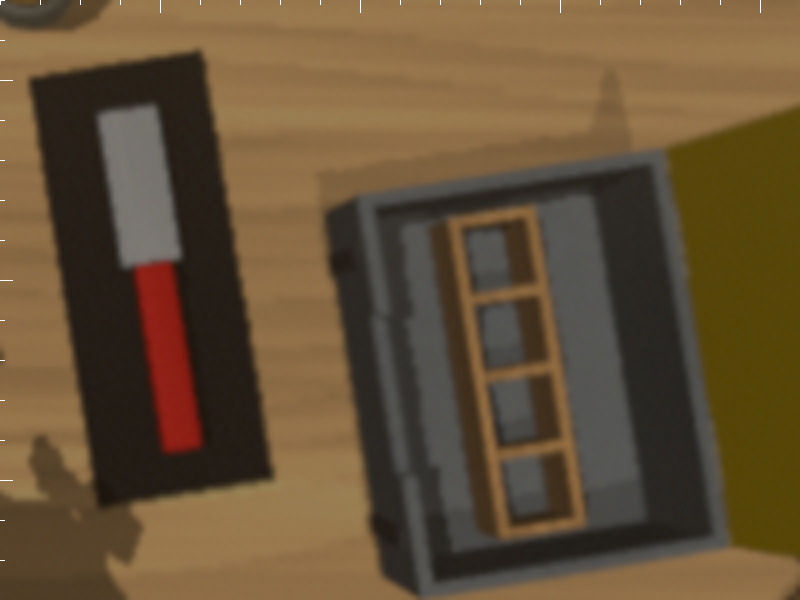

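```bash
python3 - <<'E'
from fit import *
t=env.camera("top"); s=env.camera("side")
ot=[(422.5,234.5),(444.25,231.5),(455.75,311.25),(435,314.5)]
H=[(-26,95,66),(26,95,66),(26,-95,66),(-26,-95,66)]
print(fit2([t],H,[ot],[504,-235,-1.4]))
H2=[(-26,95,66),(26,95,66),(-26,49,66),(-26,3,66),(-26,-43,66)]
for k in H: print(proj(s,loc([504.2,-235.7,-1.402],k[0],k[1]).tolist()+[66]))
os_=[(386.25,331.2),(405.5,346.2)]
print(fit2([s],H[:2],[os_],[504,-235,-1.4]))
E
```

```text
(array([ 504.46852168, -235.83979688,   -1.4134507 ]), np.float64(0.5334783537056182), array([ 0. , -0.3, -0.1, -0.3,  0.5,  0.3, -0.4,  0.3]))
[[385.79158407 331.45442402]]
[[405.8360866  347.13152089]]
[[339.06500451 408.30546639]]
[[318.8516532  389.67729644]]
(array([ 505.14057647, -233.99895207,   -1.40892057]), np.float64(0.3896814765880663), array([-0.3, -0.4,  0.3,  0.4]))
```

Request:
{"method": "play_rows", "body": {
  "offset": [
    [0.03, 0.0005, -0.001],
    [0.06, 0.0005, -0.001],
    [0.085, 0.0005, -0.001],
    [0.109, 0.0005, -0.001],
    [0.109, 0.0005, -0.001],
    [0.109, 0.0005, -0.001],
    [0.109, 0.0005, -0.001],
    [0.109, 0.0005, -0.001]
  ],
  "delta_rot": [
    [0, 0, 0],
    [0, 0, 0],
    [0, 0, 0],
    [0, 0, 0],
    [0, 0, 0],
    [0, 0, 0],
    [0, 0, 0],
    [0, 0, 0]
  ],
  "gripper": [0.048, 0.048, 0.048, 0.048, 0.048, 0.02, 0.02, 0.02],
  "force": 50
}}

```text
t: 14.2
position: [517.0, 130.7, 93.5]
orientation: [0.017, 0.958, -0.031]
wrist_force: [0.8, -0.7, -0.1]
opening: 30.8
```

Request:
{"method": "play_rows", "body": {
  "offset": [
    [0, 0, 0],
    [-0.03, 0, 0],
    [-0.06, 0, 0],
    [-0.09, 0, 0],
    [-0.12, 0, 0],
    [-0.12, 0, 0]
  ],
  "delta_rot": [
    [0, 0, 0],
    [0, 0, 0],
    [0, 0, 0],
    [0, 0, 0],
    [0, 0, 0],
    [0, 0, 0]
  ],
  "gripper": [0.02, 0.02, 0.02, 0.02, 0.02, 0.02]
}}

```text
t: 14.7
position: [447.7, 133.9, 199.0]
orientation: [0.02, 0.948, -0.028]
wrist_force: [0.8, 0.1, 0.7]
opening: 31.1
```

```bash
cat >> h.py <<'E'
CASE=(504.4,-235.5,-1.406); RS=down(CASE[2]+np.pi/2)
CELLS=[-69,-23,23,69]
RC=down(CASE[2]+np.pi)  # jaw along -case x
def cell_pose(k,z): return [*loc(CASE,0,CELLS[k]),z]
E
python3 - <<'E'
from h import *
s=env.camera("side"); crop("s13",s,150,100,200,150,4); st()
delta(cell_pose(3,240),RC); delta([430,100,240],RC)
E
```

```text
t 14.75 p [448.1 133.7 196. ] x [ 0.581 -0.016 -0.814] y [0.032 0.999 0.004] q [ 0.39 -0.84  2.12 -0.25  1.29 -1.15] F [ 0.5 -0.6 -0.7] open 31.1
offset [0.042, -0.3535, 0.137] rot [-0.1921, 0.6182, 0.0573] | rows>= 10
offset [-0.0458, -0.0341, 0.0118] rot [-0.1921, 0.6182, 0.0573] | rows>= 6
```

View pics/s13.png

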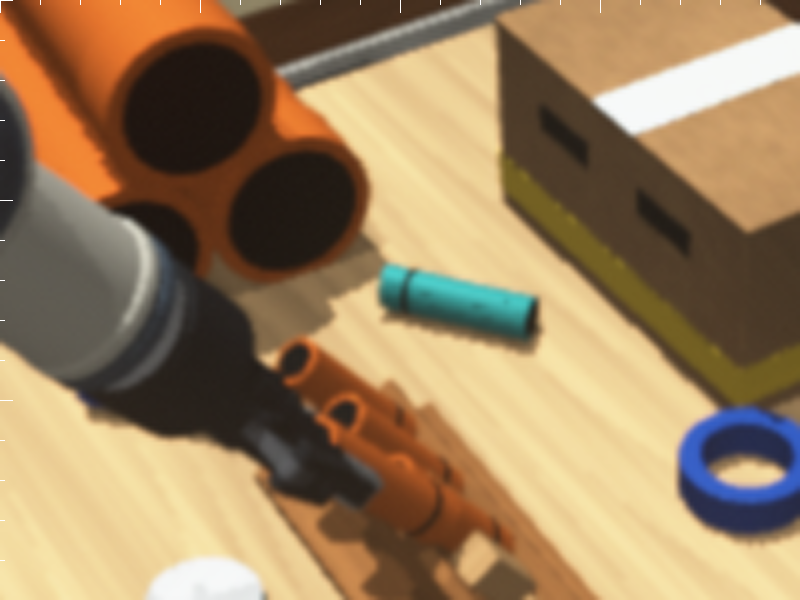

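Request:
{"method": "play_rows", "body": {
  "offset": [
    [0.04, -0.354, 0.137],
    [0.04, -0.354, 0.137],
    [0.04, -0.354, 0.137],
    [0.04, -0.354, 0.137],
    [0.04, -0.354, 0.137],
    [0.04, -0.354, 0.137],
    [0.04, -0.354, 0.137],
    [0.04, -0.354, 0.137]
  ],
  "delta_rot": [
    [-0.192, 0.618, 0.057],
    [-0.192, 0.618, 0.057],
    [-0.192, 0.618, 0.057],
    [-0.192, 0.618, 0.057],
    [-0.192, 0.618, 0.057],
    [-0.192, 0.618, 0.057],
    [-0.192, 0.618, 0.057],
    [-0.192, 0.618, 0.057]
  ],
  "gripper": [0.02, 0.02, 0.02, 0.02, 0.02, 0.02, 0.02, 0.02]
}}

```text
t: 15.42
position: [552.4, -171.2, 226.3]
orientation: [-0.13, 1.579, 0.127]
wrist_force: [0.4, 1.3, -0.9]
opening: 30.7
```

```bash
python3 - <<'E'
from h import *
st(); delta(cell_pose(3,220),RC)
E
```

```text
t 15.42 p [ 552.4 -171.2  226.3] x [-0.012 -0.003 -1.   ] y [-0.162  0.987 -0.001] q [-0.36  0.04  1.29 -0.01  1.82 -2.09] F [ 0.4  1.3 -0.9] open 30.7
offset [0.0062, -0.0556, 0.0112] rot [-0.0016, -0.0123, 0.0008] | rows>= 2
```

Request:
{"method": "play_rows", "body": {
  "offset": [
    [0.006, -0.03, 0.006],
    [0.006, -0.0556, 0.0112],
    [0.006, -0.0556, 0.0112],
    [0.006, -0.0556, 0.0112],
    [0.006, -0.0556, 0.0112]
  ],
  "delta_rot": [
    [0, 0, 0],
    [0, 0, 0],
    [0, 0, 0],
    [0, 0, 0],
    [0, 0, 0]
  ],
  "gripper": [0.02, 0.02, 0.02, 0.02, 0.02]
}}

```text
t: 15.83
position: [571.3, -221.5, 221.6]
orientation: [-0.13, 1.577, 0.126]
wrist_force: [-0.9, 0.3, -1.3]
opening: 30.7
```

```bash
python3 - <<'E'
from h import *
s=env.camera("side"); crop("s14",s,290,210,170,150,4); st(); delta(cell_pose(3,220),RC)
p,r=tool(); print(proj(s,[p+[0,0,-74]]),proj(s,[cell_pose(3,66)]))
E
```

```text
t 15.88 p [ 571.4 -221.   222.2] x [-0.009 -0.003 -1.   ] y [-0.163  0.987 -0.002] q [-0.42  0.13  1.2  -0.01  1.81 -2.16] F [ 0.3  0.2 -0.7] open 30.7
offset [0.0022, -0.0033, 0.0006] rot [-0.0009, -0.0096, 0.0019] | rows>= 1
[[390.65448703 320.87386241]] [[387.34859777 346.74377358]]
```

View pics/s14.png

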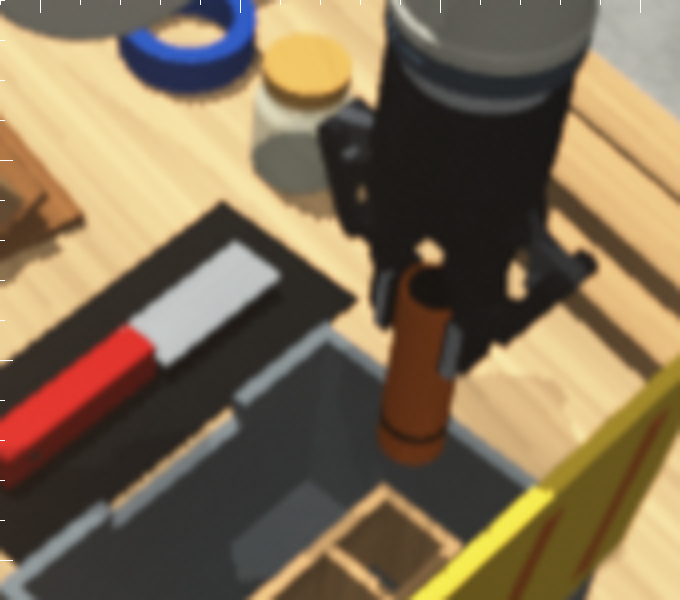

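Request:
{"method": "play_rows", "body": {
  "offset": [
    [0.03, -0.0015, 0.0005],
    [0.06, -0.0015, 0.0005],
    [0.071, -0.0015, 0.0005],
    [0.071, -0.0015, 0.0005],
    [0.071, -0.0015, 0.0005]
  ],
  "delta_rot": [
    [0, -0.0096, 0],
    [0, -0.0096, 0],
    [0, -0.0096, 0],
    [0, -0.0096, 0],
    [0, -0.0096, 0]
  ],
  "gripper": [0.02, 0.02, 0.02, 0.02, 0.02]
}}

```text
t: 16.3
position: [571.4, -222.6, 151.8]
orientation: [-0.131, 1.567, 0.127]
wrist_force: [0.5, 0.4, -0.3]
opening: 31.3
```

```bash
python3 - <<'E'
from h import *
s=env.camera("side"); crop("s15",s,350,280,80,80,9); st(); delta(cell_pose(3,150),RC)
p,r=tool(); print(proj(s,[p+[0,0,-74]]),proj(s,[cell_pose(3,66)]),proj(s,[[*loc(CASE,-20,69),66],[*loc(CASE,20,69),66],[*loc(CASE,0,89),66],[*loc(CASE,0,49),66]]))
E
```

```text
t 16.35 p [ 572.1 -223.1  153.3] x [ 0.002 -0.003 -1.   ] y [-0.163  0.987 -0.004] q [-0.43  0.12  1.33 -0.    1.68 -2.16] F [ 0.7 -0.1 -0.3] open 30.9
offset [0.0033, -0.0011, 0.0002] rot [-0.0008, 0.0018, 0.0035] | rows>= 1
[[387.57448287 342.59992418]] [[387.34859777 346.74377358]] [[379.71867564 340.60726609]
 [395.11547555 352.98969344]
 [393.91150281 340.92808972]
 [380.66547151 352.66359061]]
```

View pics/s15.png

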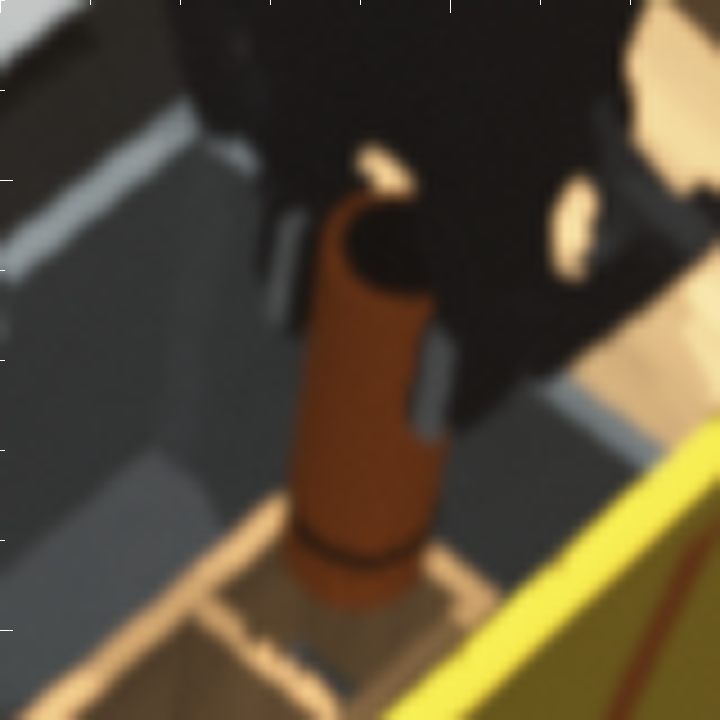

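Request:
{"method": "play_rows", "body": {
  "offset": [
    [0.01, 0, -0.0013],
    [0.02, 0, -0.0013],
    [0.03, 0, -0.0013],
    [0.042, 0, -0.0013],
    [0.055, 0, -0.0013],
    [0.068, 0, -0.0013],
    [0.068, 0, -0.0013]
  ],
  "delta_rot": [
    [0, 0, 0],
    [0, 0, 0],
    [0, 0, 0],
    [0, 0, 0],
    [0, 0, 0],
    [0, 0, 0],
    [0, 0, 0]
  ],
  "gripper": [0.02, 0.02, 0.02, 0.02, 0.02, 0.02, 0.02]
}}

```text
t: 16.93
position: [569.1, -223.5, 79.4]
orientation: [-0.128, 1.571, 0.128]
wrist_force: [-0.5, 0.1, -1.7]
opening: 30.8
```

```bash
python3 - <<'E'
from h import *
s=env.camera("side"); crop("s16",s,340,260,100,100,7); st(); delta(cell_pose(3,84),RC)
E
```

```text
t 16.98 p [ 569.3 -223.5   80.6] x [-0.003 -0.001 -1.   ] y [-0.162  0.987 -0.   ] q [-0.43  0.15  1.44 -0.    1.56 -2.16] F [ 0.1 -0.6 -0.6] open 31.1
offset [-0.0034, -0.0012, 0.003] rot [-0.0018, -0.0031, 0.0004] | rows>= 1
```

View pics/s16.png

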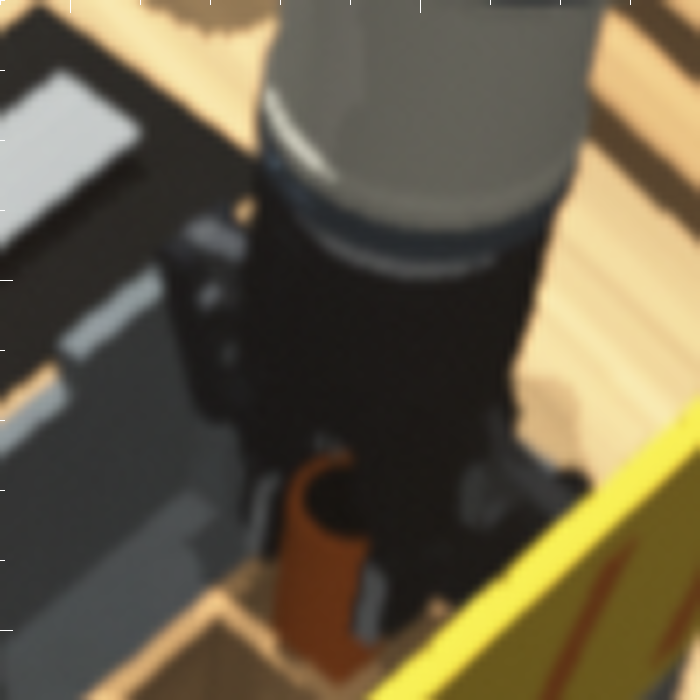

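Request:
{"method": "play_rows", "body": {
  "offset": [
    [0, 0, 0],
    [0, 0, 0],
    [0, 0, 0],
    [-0.03, 0, 0],
    [-0.07, 0, 0],
    [-0.11, 0, 0],
    [-0.13, 0, 0],
    [-0.13, 0, 0]
  ],
  "delta_rot": [
    [0, 0, 0],
    [0, 0, 0],
    [0, 0, 0],
    [0, 0, 0],
    [0, 0, 0],
    [0, 0, 0],
    [0, 0, 0],
    [0, 0, 0]
  ],
  "gripper": [0.048, 0.048, 0.048, 0.048, 0.048, 0.048, 0.048, 0.048]
}}

```text
t: 17.65
position: [572.2, -224.4, 221.9]
orientation: [-0.135, 1.556, 0.121]
wrist_force: [1.6, 0.2, 0.9]
opening: 48.2
```

```bash
python3 - <<'E'
from h import *
s=env.camera("side"); crop("s17",s,300,260,150,150,5); st(); delta(stub_pose(2,36,80),rackR())
print(stub_pose(2,36,80))
E
```

```text
t 17.70 p [ 571.6 -224.1  218.3] x [ 0.008 -0.006 -1.   ] y [-0.162  0.987 -0.007] q [-0.43  0.12  1.22 -0.    1.79 -2.16] F [ 0.1  0.3 -0.3] open 47.9
offset [0.0565, 0.4283, -0.0292] rot [0.1929, -0.6013, -0.0542] | rows>= 11
[473.67722259 193.35790504 158.64268995]
```

View pics/s17.png

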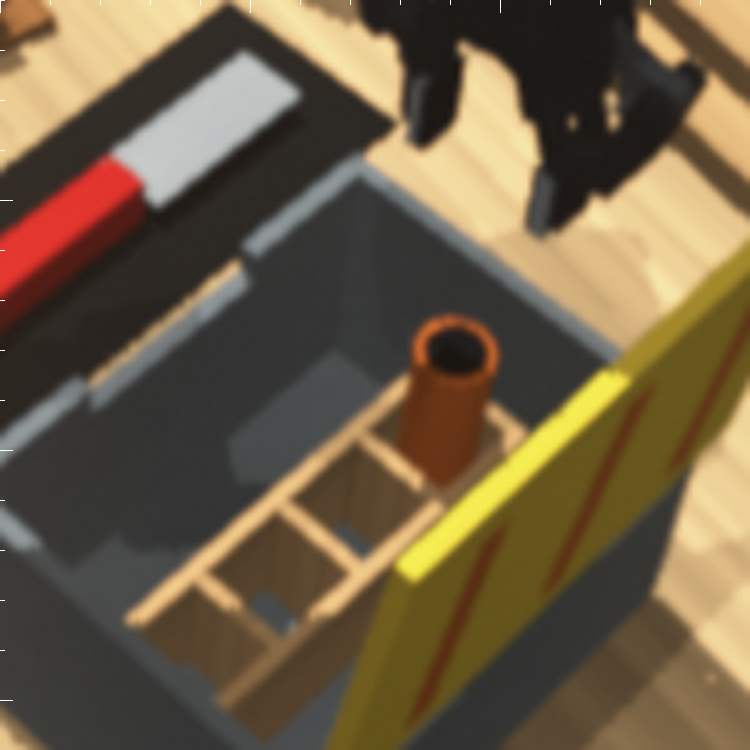

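Request:
{"method": "play_rows", "body": {
  "offset": [
    [0, 0.33, -0.022],
    [0, 0.33, -0.022],
    [0, 0.33, -0.022],
    [0, 0.33, -0.022],
    [0, 0.33, -0.022],
    [0, 0.33, -0.022],
    [0, 0.33, -0.022],
    [0, 0.33, -0.022]
  ],
  "delta_rot": [
    [0.193, -0.601, -0.054],
    [0.193, -0.601, -0.054],
    [0.193, -0.601, -0.054],
    [0.193, -0.601, -0.054],
    [0.193, -0.601, -0.054],
    [0.193, -0.601, -0.054],
    [0.193, -0.601, -0.054],
    [0.193, -0.601, -0.054]
  ],
  "gripper": [0.048, 0.048, 0.048, 0.048, 0.048, 0.048, 0.048, 0.048]
}}

```text
t: 18.37
position: [495.5, 88.8, 210.6]
orientation: [0.02, 0.968, -0.031]
wrist_force: [0.5, 0.0, -0.6]
opening: 48.3
```

```bash
python3 - <<'E'
from h import *
st(); delta(stub_pose(2,36,80),rackR())
E
```

```text
t 18.37 p [495.5  88.8 210.6] x [ 0.567 -0.017 -0.824] y [0.036 0.999 0.003] q [ 0.2  -0.73  2.03 -0.13  1.25 -1.34] F [ 0.5  0.  -0.6] open 48.3
offset [0.0286, 0.1035, -0.0508] rot [-0.0033, -0.0077, -0.0019] | rows>= 3
```

Request:
{"method": "play_rows", "body": {
  "offset": [
    [0.01, 0.04, -0.017],
    [0.02, 0.07, -0.034],
    [0.0286, 0.1035, -0.0508],
    [0.0286, 0.1035, -0.0508],
    [0.0286, 0.1035, -0.0508],
    [0.0286, 0.1035, -0.0508]
  ],
  "delta_rot": [
    [0, -0.008, 0],
    [0, -0.008, 0],
    [0, -0.008, 0],
    [0, -0.008, 0],
    [0, -0.008, 0],
    [0, -0.008, 0]
  ],
  "gripper": [0.046, 0.046, 0.046, 0.046, 0.046, 0.046]
}}

```text
t: 18.87
position: [475.1, 192.3, 159.7]
orientation: [0.018, 0.961, -0.03]
wrist_force: [0.4, -0.7, -0.5]
opening: 45.9
```

```bash
python3 - <<'E'
from h import *
st(); delta(stub_pose(2,36),rackR())
s=env.camera("side"); crop("s18",s,190,150,130,110,6)
E
```

```text
t 18.87 p [475.1 192.3 159.7] x [ 0.572 -0.017 -0.82 ] y [0.033 0.999 0.002] q [ 0.52 -0.65  2.07 -0.33  1.2  -0.98] F [ 0.4 -0.7 -0.5] open 45.9
offset [0.08, 0.0009, -0.0018] rot [-0.0004, -0.001, -0.0022] | rows>= 2
```

View pics/s18.png

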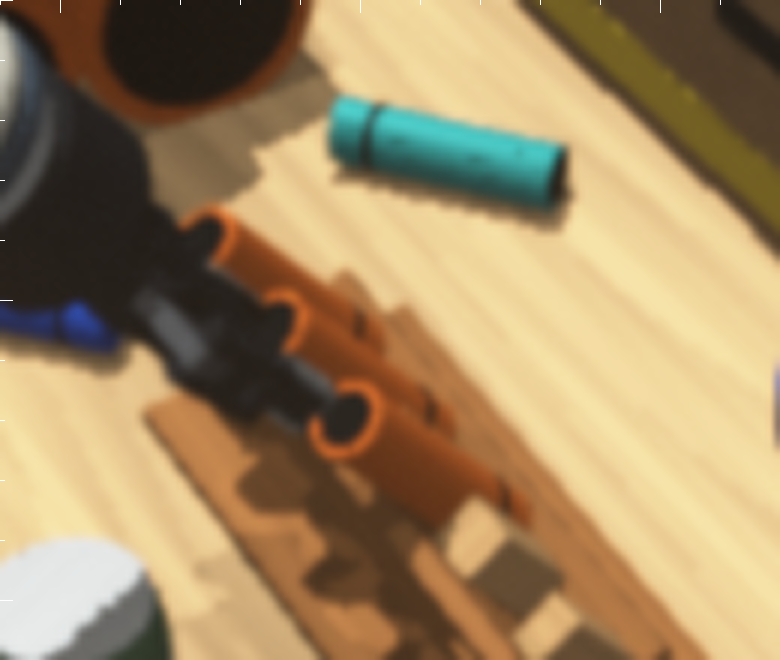

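Request:
{"method": "play_rows", "body": {
  "offset": [
    [0.03, 0.001, -0.002],
    [0.06, 0.001, -0.002],
    [0.08, 0.001, -0.002],
    [0.08, 0.001, -0.002],
    [0.08, 0.001, -0.002],
    [0.08, 0.001, -0.002],
    [0.08, 0.001, -0.002],
    [0.08, 0.001, -0.002]
  ],
  "delta_rot": [
    [0, 0, 0],
    [0, 0, 0],
    [0, 0, 0],
    [0, 0, 0],
    [0, 0, 0],
    [0, 0, 0],
    [0, 0, 0],
    [0, 0, 0]
  ],
  "gripper": [0.046, 0.046, 0.046, 0.046, 0.02, 0.02, 0.02, 0.02]
}}

```text
t: 19.58
position: [520.1, 192.1, 95.9]
orientation: [0.021, 0.957, -0.03]
wrist_force: [0.7, -0.0, -1.0]
opening: 31.1
```

Request:
{"method": "play_rows", "body": {
  "offset": [
    [-0.03, 0, 0],
    [-0.06, 0, 0],
    [-0.08, 0, 0],
    [-0.09, 0, 0],
    [-0.09, 0, 0]
  ],
  "delta_rot": [
    [0, 0, 0],
    [0, 0, 0],
    [0, 0, 0],
    [0, 0, 0],
    [0, 0, 0]
  ],
  "gripper": [0.02, 0.02, 0.02, 0.02, 0.02]
}}

```text
t: 20.0
position: [468.2, 194.6, 171.8]
orientation: [0.022, 0.954, -0.027]
wrist_force: [-0.2, 0.7, -0.6]
opening: 30.7
```

```bash
python3 - <<'E'
from h import *
st(); delta(cell_pose(2,220),RC)
E
```

```text
t 20.00 p [468.2 194.6 171.8] x [ 0.578 -0.013 -0.816] y [0.033 0.999 0.007] q [ 0.53 -0.67  2.07 -0.33  1.22 -0.97] F [-0.2  0.7 -0.6] open 30.7
offset [0.0004, -0.4238, 0.0889] rot [-0.1934, 0.6151, 0.0544] | rows>= 11
```

Request:
{"method": "play_rows", "body": {
  "offset": [
    [-0.03, -0.32, 0.08],
    [-0.03, -0.32, 0.08],
    [-0.03, -0.32, 0.08],
    [-0.03, -0.32, 0.08],
    [-0.03, -0.32, 0.08],
    [-0.03, -0.32, 0.08],
    [-0.03, -0.32, 0.08],
    [-0.03, -0.32, 0.08]
  ],
  "delta_rot": [
    [-0.193, 0.615, 0.054],
    [-0.193, 0.615, 0.054],
    [-0.193, 0.615, 0.054],
    [-0.193, 0.615, 0.054],
    [-0.193, 0.615, 0.054],
    [-0.193, 0.615, 0.054],
    [-0.193, 0.615, 0.054],
    [-0.193, 0.615, 0.054]
  ],
  "gripper": [0.02, 0.02, 0.02, 0.02, 0.02, 0.02, 0.02, 0.02]
}}

```text
t: 20.67
position: [504.9, -120.5, 232.4]
orientation: [-0.129, 1.577, 0.126]
wrist_force: [1.5, 0.4, 0.3]
opening: 31.0
```

```bash
python3 - <<'E'
from h import *
st(); delta(cell_pose(2,220),RC)
E
```

```text
t 20.67 p [ 504.9 -120.5  232.4] x [-0.009 -0.002 -1.   ] y [-0.162  0.987 -0.001] q [-0.3  -0.12  1.44 -0.01  1.83 -2.03] F [1.5 0.4 0.3] open 31.0
offset [0.0125, -0.1133, 0.0041] rot [-0.0025, -0.0097, 0.0008] | rows>= 3
```

Request:
{"method": "play_rows", "body": {
  "offset": [
    [0.01, -0.04, 0.002],
    [0.012, -0.08, 0.003],
    [0.012, -0.113, 0.003],
    [0.012, -0.113, 0.003],
    [0.012, -0.113, 0.003],
    [0.012, -0.113, 0.003]
  ],
  "delta_rot": [
    [0, -0.009, 0],
    [0, -0.009, 0],
    [0, -0.009, 0],
    [0, -0.009, 0],
    [0, -0.009, 0],
    [0, -0.009, 0]
  ],
  "gripper": [0.02, 0.02, 0.02, 0.02, 0.02, 0.02]
}}

```text
t: 21.17
position: [525.4, -228.9, 221.5]
orientation: [-0.128, 1.566, 0.127]
wrist_force: [0.5, 0.4, -0.3]
opening: 30.8
```

```bash
python3 - <<'E'
from h import *
st(); delta(cell_pose(2,150),RC)
E
```

```text
t 21.17 p [ 525.4 -228.9  221.5] x [ 0.002 -0.001 -1.   ] y [-0.162  0.987 -0.001] q [-0.47  0.01  1.33  0.    1.8  -2.2 ] F [ 0.5  0.4 -0.3] open 30.8
offset [0.0715, -0.003, 0.0011] rot [-0.0025, 0.0014, 0.001] | rows>= 2
```

Request:
{"method": "play_rows", "body": {
  "offset": [
    [0.03, -0.0025, 0],
    [0.06, -0.0025, 0],
    [0.07, -0.0025, 0],
    [0.07, -0.0025, 0],
    [0.07, -0.0025, 0]
  ],
  "delta_rot": [
    [-0.0025, 0, 0],
    [-0.0025, 0, 0],
    [-0.0025, 0, 0],
    [-0.0025, 0, 0],
    [-0.0025, 0, 0]
  ],
  "gripper": [0.02, 0.02, 0.02, 0.02, 0.02]
}}

```text
t: 21.58
position: [526.1, -230.4, 153.3]
orientation: [-0.132, 1.564, 0.129]
wrist_force: [-0.2, 0.2, -0.5]
opening: 30.8
```

```bash
python3 - <<'E'
from h import *
s=env.camera("side"); crop("s19",s,330,290,80,80,9); st(); delta(cell_pose(2,82),RC)
E
```

```text
t 21.63 p [ 526.6 -230.9  154.8] x [ 0.005 -0.003 -1.   ] y [-0.166  0.986 -0.004] q [-0.47  0.02  1.44 -0.    1.68 -2.21] F [-0.  -0.9 -1.1] open 30.8
offset [0.0728, -0.0006, -0.0] rot [0.0017, 0.0046, 0.0037] | rows>= 2
```

View pics/s19.png

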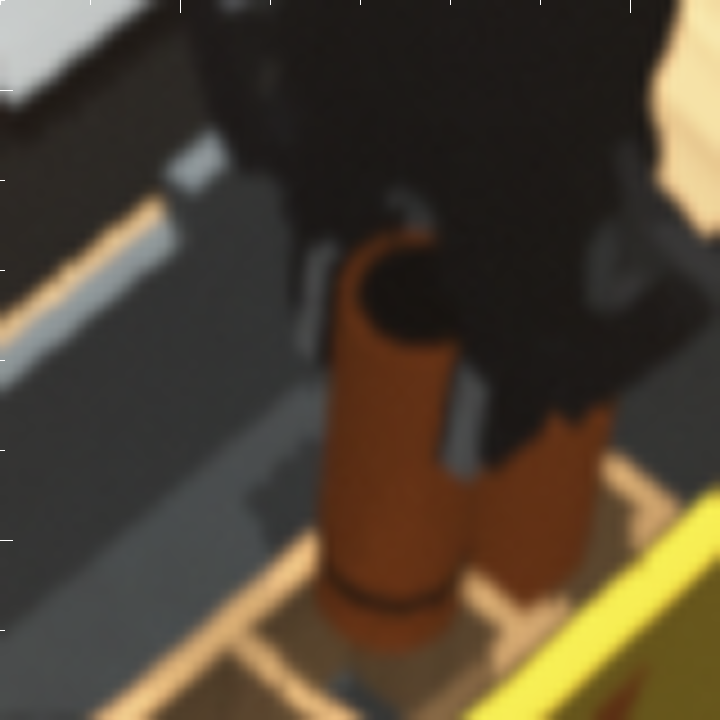

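Request:
{"method": "play_rows", "body": {
  "offset": [
    [0.01, 0, -0.0013],
    [0.02, 0, -0.0013],
    [0.03, 0, -0.0013],
    [0.042, 0, -0.0013],
    [0.055, 0, -0.0013],
    [0.07, 0, -0.0013],
    [0.07, 0, -0.0013]
  ],
  "delta_rot": [
    [0, 0.003, 0],
    [0, 0.003, 0],
    [0, 0.003, 0],
    [0, 0.003, 0],
    [0, 0.003, 0],
    [0, 0.003, 0],
    [0, 0.003, 0]
  ],
  "gripper": [0.02, 0.02, 0.02, 0.02, 0.02, 0.02, 0.02]
}}

```text
t: 22.22
position: [524.4, -231.5, 80.0]
orientation: [-0.131, 1.569, 0.129]
wrist_force: [-0.0, -0.3, -0.7]
opening: 31.0
```

```bash
python3 - <<'E'
from h import *
st(); delta(cell_pose(2,82),RC)
E
```

```text
t 22.22 p [ 524.4 -231.5   80. ] x [-0.002 -0.001 -1.   ] y [-0.165  0.986 -0.001] q [-0.47  0.04  1.55 -0.    1.55 -2.21] F [-0.  -0.3 -0.7] open 31.0
offset [-0.002, -0.0007, 0.0026] rot [0.0006, -0.0019, 0.0012] | rows>= 1
```

Home without force. Release and rise.

Request:
{"method": "play_rows", "body": {
  "offset": [
    [0, 0, 0],
    [0, 0, 0],
    [0, 0, 0],
    [-0.03, 0, 0],
    [-0.07, 0, 0],
    [-0.11, 0, 0],
    [-0.13, 0, 0],
    [-0.13, 0, 0]
  ],
  "delta_rot": [
    [0, 0, 0],
    [0, 0, 0],
    [0, 0, 0],
    [0, 0, 0],
    [0, 0, 0],
    [0, 0, 0],
    [0, 0, 0],
    [0, 0, 0]
  ],
  "gripper": [0.048, 0.048, 0.048, 0.048, 0.048, 0.048, 0.048, 0.048]
}}

```text
t: 22.88
position: [526.9, -232.4, 221.0]
orientation: [-0.137, 1.557, 0.123]
wrist_force: [1.5, 0.3, 1.0]
opening: 48.1
```

```bash
python3 - <<'E'
from h import *
st(); delta(stub_pose(1,36,80),rackR()); print(stub_pose(1,36,80))
E
```

```text
t 22.88 p [ 526.9 -232.4  221. ] x [ 0.011 -0.008 -1.   ] y [-0.165  0.986 -0.01 ] q [-0.47  0.01  1.33 -0.    1.79 -2.21] F [1.5 0.3 1. ] open 48.1
offset [0.0579, 0.4893, 0.0291] rot [0.1957, -0.5983, -0.0524] | rows>= 12
[475.67722259 254.55790504 158.64268995]
```

Request:
{"method": "play_rows", "body": {
  "offset": [
    [0, 0.33, 0.02],
    [0, 0.33, 0.02],
    [0, 0.33, 0.02],
    [0, 0.33, 0.02],
    [0, 0.33, 0.02],
    [0, 0.33, 0.02],
    [0, 0.33, 0.02],
    [0, 0.33, 0.02]
  ],
  "delta_rot": [
    [0.196, -0.598, -0.052],
    [0.196, -0.598, -0.052],
    [0.196, -0.598, -0.052],
    [0.196, -0.598, -0.052],
    [0.196, -0.598, -0.052],
    [0.196, -0.598, -0.052],
    [0.196, -0.598, -0.052],
    [0.196, -0.598, -0.052]
  ],
  "gripper": [0.046, 0.046, 0.046, 0.046, 0.046, 0.046, 0.046, 0.046]
}}

```text
t: 23.55
position: [488.9, 98.4, 212.1]
orientation: [0.023, 0.968, -0.029]
wrist_force: [1.4, -0.4, 0.7]
opening: 46.1
```

```bash
python3 - <<'E'
from h import *
st(); delta(stub_pose(1,36,80),rackR())
E
```

```text
t 23.55 p [488.9  98.4 212.1] x [ 0.567 -0.015 -0.824] y [0.035 0.999 0.006] q [ 0.23 -0.74  2.03 -0.15  1.27 -1.3 ] F [ 1.4 -0.4  0.7] open 46.1
offset [0.0342, 0.1553, -0.0463] rot [-0.0045, -0.0082, -0.0045] | rows>= 4
```

Request:
{"method": "play_rows", "body": {
  "offset": [
    [0, 0.04, -0.02],
    [0.01, 0.08, -0.04],
    [0.02, 0.12, -0.0463],
    [0.0342, 0.155, -0.0463],
    [0.0342, 0.155, -0.0463],
    [0.0342, 0.155, -0.0463],
    [0.0342, 0.155, -0.0463]
  ],
  "delta_rot": [
    [-0.0045, -0.008, -0.0045],
    [-0.0045, -0.008, -0.0045],
    [-0.0045, -0.008, -0.0045],
    [-0.0045, -0.008, -0.0045],
    [-0.0045, -0.008, -0.0045],
    [-0.0045, -0.008, -0.0045],
    [-0.0045, -0.008, -0.0045]
  ],
  "gripper": [0.046, 0.046, 0.046, 0.046, 0.046, 0.046, 0.046]
}}

```text
t: 24.13
position: [476.5, 253.0, 158.1]
orientation: [0.014, 0.964, -0.031]
wrist_force: [-0.5, -1.1, 0.3]
opening: 45.9
```

```bash
python3 - <<'E'
from h import *
st(); delta(stub_pose(1,36),rackR())
s=env.camera("side"); crop("s20",s,190,150,130,110,6); crop("s20b",s,260,250,190,170,4)
E
```

```text
t 24.13 p [476.5 253.  158.1] x [ 0.57  -0.02  -0.822] y [ 0.032  0.999 -0.002] q [ 0.66 -0.51  1.99 -0.4   1.2  -0.83] F [-0.5 -1.1  0.3] open 45.9
offset [0.079, 0.0016, -0.0] rot [0.0027, -0.0042, 0.0006] | rows>= 2
```

View pics/s20.png

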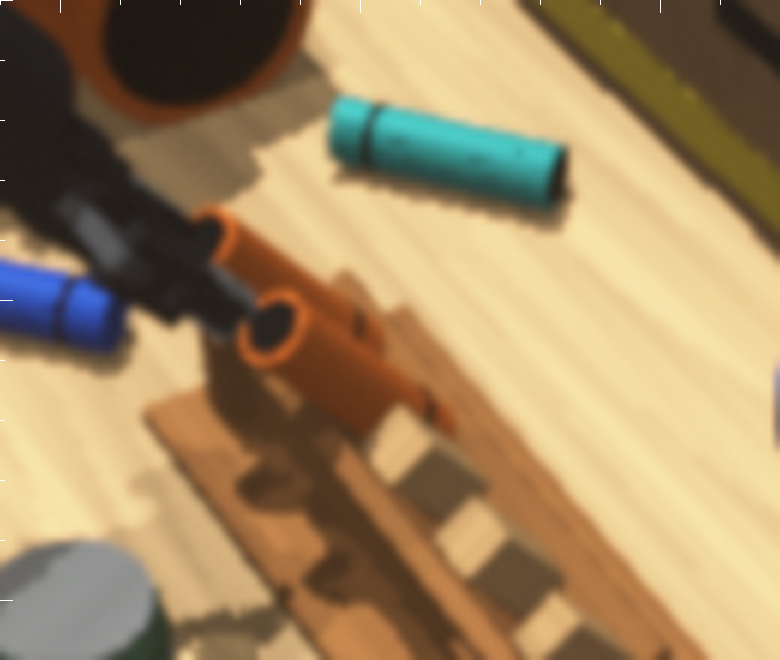

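View pics/s20b.png

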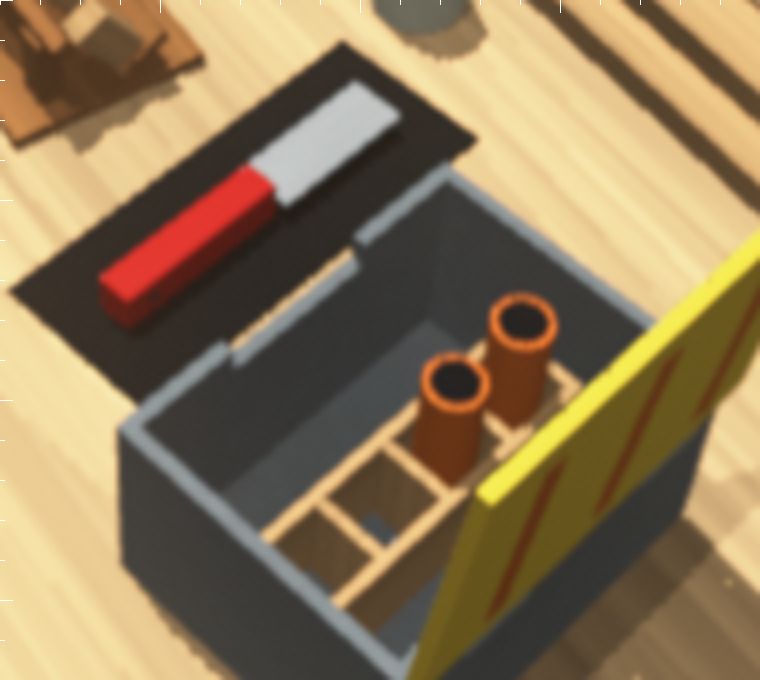

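Two stubs stand home and the blade is still on its mat. Now the third.

Request:
{"method": "play_rows", "body": {
  "offset": [
    [0.03, 0.0015, 0],
    [0.06, 0.0015, 0],
    [0.079, 0.0015, 0],
    [0.079, 0.0015, 0],
    [0.079, 0.0015, 0],
    [0.079, 0.0015, 0],
    [0.079, 0.0015, 0],
    [0.079, 0.0015, 0]
  ],
  "delta_rot": [
    [0, 0, 0],
    [0, 0, 0],
    [0, 0, 0],
    [0, 0, 0],
    [0, 0, 0],
    [0, 0, 0],
    [0, 0, 0],
    [0, 0, 0]
  ],
  "gripper": [0.046, 0.046, 0.046, 0.046, 0.02, 0.02, 0.02, 0.02]
}}

```text
t: 24.85
position: [522.2, 253.2, 96.1]
orientation: [0.017, 0.96, -0.03]
wrist_force: [0.8, -0.2, -0.6]
opening: 30.8
```

Request:
{"method": "play_rows", "body": {
  "offset": [
    [-0.03, 0, 0],
    [-0.06, 0, 0],
    [-0.08, 0, 0],
    [-0.09, 0, 0],
    [-0.09, 0, 0]
  ],
  "delta_rot": [
    [0, 0, 0],
    [0, 0, 0],
    [0, 0, 0],
    [0, 0, 0],
    [0, 0, 0]
  ],
  "gripper": [0.02, 0.02, 0.02, 0.02, 0.02]
}}

```text
t: 25.27
position: [470.6, 255.9, 171.8]
orientation: [0.018, 0.958, -0.027]
wrist_force: [-0.7, 0.7, -1.1]
opening: 31.0
```

```bash
python3 - <<'E'
from h import *
st(); delta(cell_pose(1,220),RC)
E
```

```text
t 25.27 p [470.6 255.9 171.8] x [ 0.575 -0.015 -0.818] y [0.031 0.999 0.003] q [ 0.67 -0.53  1.98 -0.4   1.23 -0.82] F [-0.7  0.7 -1.1] open 31.0
offset [-0.0254, -0.4944, 0.0505] rot [-0.1911, 0.6109, 0.057] | rows>= 12
```

Request:
{"method": "play_rows", "body": {
  "offset": [
    [-0.045, -0.32, 0.05],
    [-0.045, -0.32, 0.05],
    [-0.045, -0.32, 0.05],
    [-0.045, -0.32, 0.05],
    [-0.045, -0.32, 0.05],
    [-0.045, -0.32, 0.05],
    [-0.045, -0.32, 0.05],
    [-0.045, -0.32, 0.05]
  ],
  "delta_rot": [
    [-0.191, 0.611, 0.057],
    [-0.191, 0.611, 0.057],
    [-0.191, 0.611, 0.057],
    [-0.191, 0.611, 0.057],
    [-0.191, 0.611, 0.057],
    [-0.191, 0.611, 0.057],
    [-0.191, 0.611, 0.057],
    [-0.191, 0.611, 0.057]
  ],
  "gripper": [0.02, 0.02, 0.02, 0.02, 0.02, 0.02, 0.02, 0.02]
}}

```text
t: 25.93
position: [475.6, -63.0, 230.4]
orientation: [-0.129, 1.576, 0.126]
wrist_force: [0.4, -0.9, 0.7]
opening: 30.8
```

```bash
python3 - <<'E'
from h import *
st(); delta(cell_pose(1,220),RC)
E
```

```text
t 25.93 p [475.6 -63.  230.4] x [-0.009 -0.003 -1.   ] y [-0.162  0.987 -0.002] q [-0.2  -0.23  1.53 -0.01  1.84 -1.93] F [ 0.4 -0.9  0.7] open 30.8
offset [0.0109, -0.1749, -0.0223] rot [-0.0026, -0.0092, 0.0017] | rows>= 5
```

Request:
{"method": "play_rows", "body": {
  "offset": [
    [0, -0.04, -0.005],
    [0, -0.08, -0.01],
    [0.01, -0.12, -0.016],
    [0.01, -0.15, -0.02],
    [0.01, -0.175, -0.0235],
    [0.01, -0.175, -0.0235],
    [0.01, -0.175, -0.0235],
    [0.01, -0.175, -0.0235]
  ],
  "delta_rot": [
    [-0.0026, -0.009, 0],
    [-0.0026, -0.009, 0],
    [-0.0026, -0.009, 0],
    [-0.0026, -0.009, 0],
    [-0.0026, -0.009, 0],
    [-0.0026, -0.009, 0],
    [-0.0026, -0.009, 0],
    [-0.0026, -0.009, 0]
  ],
  "gripper": [0.02, 0.02, 0.02, 0.02, 0.02, 0.02, 0.02, 0.02]
}}

```text
t: 26.6
position: [480.4, -236.6, 221.8]
orientation: [-0.131, 1.565, 0.129]
wrist_force: [0.8, 0.5, -1.0]
opening: 30.9
```

```bash
python3 - <<'E'
from h import *
st(); delta(cell_pose(1,150),RC)
E
```

```text
t 26.60 p [ 480.4 -236.6  221.8] x [ 0.002 -0.001 -1.   ] y [-0.165  0.986 -0.001] q [-0.52 -0.09  1.43  0.    1.8  -2.26] F [ 0.8  0.5 -1. ] open 30.9
offset [0.0718, -0.0028, 0.0007] rot [0.0006, 0.0022, 0.0015] | rows>= 2
```

Request:
{"method": "play_rows", "body": {
  "offset": [
    [0.03, -0.0023, 0],
    [0.06, -0.0023, 0],
    [0.07, -0.0023, 0],
    [0.07, -0.0023, 0],
    [0.07, -0.0023, 0]
  ],
  "delta_rot": [
    [0, 0.002, 0],
    [0, 0.002, 0],
    [0, 0.002, 0],
    [0, 0.002, 0],
    [0, 0.002, 0]
  ],
  "gripper": [0.02, 0.02, 0.02, 0.02, 0.02]
}}

```text
t: 27.02
position: [481.2, -238.3, 153.3]
orientation: [-0.133, 1.566, 0.129]
wrist_force: [-0.7, 0.1, -0.3]
opening: 30.6
```

```bash
python3 - <<'E'
from h import *
s=env.camera("side"); crop("s21",s,310,300,80,80,9); st(); delta(cell_pose(1,82),RC)
E
```

```text
t 27.07 p [ 481.7 -238.8  154.7] x [ 0.004 -0.004 -1.   ] y [-0.166  0.986 -0.004] q [-0.52 -0.08  1.54 -0.    1.68 -2.26] F [ 1.3  0.4 -0.3] open 30.8
offset [0.0727, -0.0001, -0.0003] rot [0.002, 0.0029, 0.0041] | rows>= 2
```

View pics/s21.png

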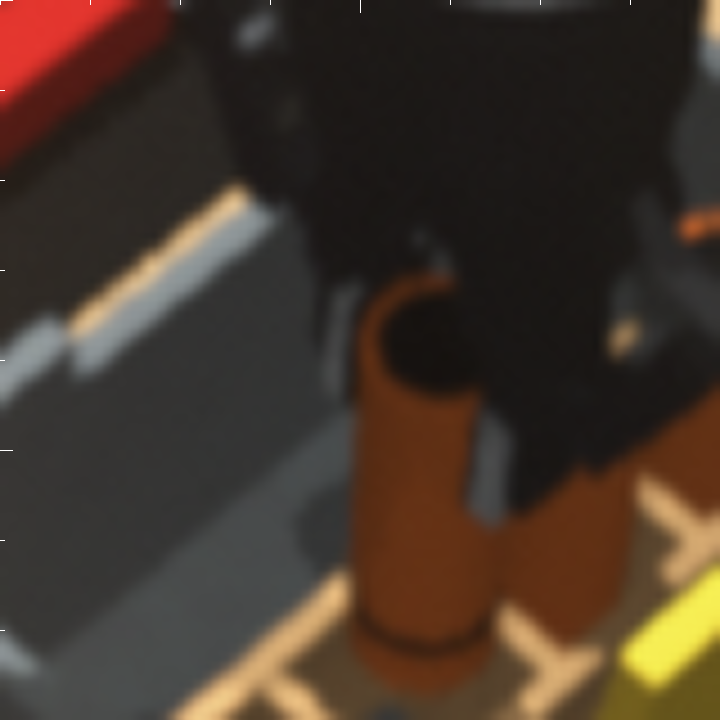

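Request:
{"method": "play_rows", "body": {
  "offset": [
    [0.01, 0, -0.0013],
    [0.02, 0, -0.0013],
    [0.03, 0, -0.0013],
    [0.042, 0, -0.0013],
    [0.055, 0, -0.0013],
    [0.07, 0, -0.0013],
    [0.07, 0, -0.0013]
  ],
  "delta_rot": [
    [0, 0.003, 0],
    [0, 0.003, 0],
    [0, 0.003, 0],
    [0, 0.003, 0],
    [0, 0.003, 0],
    [0, 0.003, 0],
    [0, 0.003, 0]
  ],
  "gripper": [0.02, 0.02, 0.02, 0.02, 0.02, 0.02, 0.02]
}}

```text
t: 27.65
position: [479.5, -239.4, 80.4]
orientation: [-0.132, 1.57, 0.129]
wrist_force: [-0.4, -0.2, -0.2]
opening: 30.9
```

```bash
python3 - <<'E'
from h import *
st(); delta(cell_pose(1,82),RC)
E
```

```text
t 27.65 p [ 479.5 -239.4   80.4] x [-0.003 -0.002 -1.   ] y [-0.165  0.986 -0.002] q [-0.52 -0.06  1.65 -0.    1.55 -2.26] F [-0.4 -0.2 -0.2] open 30.9
offset [-0.0017, -0.0003, 0.0022] rot [0.001, -0.0029, 0.0017] | rows>= 1
```

Request:
{"method": "play_rows", "body": {
  "offset": [
    [0, 0, 0],
    [0, 0, 0],
    [0, 0, 0],
    [-0.03, 0, 0],
    [-0.07, 0, 0],
    [-0.11, 0, 0],
    [-0.13, 0, 0],
    [-0.13, 0, 0]
  ],
  "delta_rot": [
    [0, 0, 0],
    [0, 0, 0],
    [0, 0, 0],
    [0, 0, 0],
    [0, 0, 0],
    [0, 0, 0],
    [0, 0, 0],
    [0, 0, 0]
  ],
  "gripper": [0.048, 0.048, 0.048, 0.048, 0.048, 0.048, 0.048, 0.048]
}}

```text
t: 28.32
position: [481.9, -240.2, 220.4]
orientation: [-0.138, 1.559, 0.123]
wrist_force: [0.1, -0.1, 0.2]
opening: 47.9
```

Request:
{"method": "play_rows", "body": {
  "offset": [
    [0, 0.33, 0.02],
    [0, 0.33, 0.02],
    [0, 0.33, 0.02],
    [0, 0.33, 0.02],
    [0, 0.33, 0.02],
    [0, 0.33, 0.02],
    [0, 0.33, 0.02],
    [0, 0.33, 0.02]
  ],
  "delta_rot": [
    [0.196, -0.598, -0.052],
    [0.196, -0.598, -0.052],
    [0.196, -0.598, -0.052],
    [0.196, -0.598, -0.052],
    [0.196, -0.598, -0.052],
    [0.196, -0.598, -0.052],
    [0.196, -0.598, -0.052],
    [0.196, -0.598, -0.052]
  ],
  "gripper": [0.048, 0.048, 0.048, 0.048, 0.048, 0.048, 0.048, 0.048]
}}

```text
t: 28.98
position: [456.9, 78.3, 211.3]
orientation: [0.021, 0.979, -0.032]
wrist_force: [1.1, 0.8, 0.2]
opening: 47.9
```

```bash
python3 - <<'E'
from h import *
st(); delta(stub_pose(0,36,80),rackR()); print(stub_pose(0,36,80))
E
```

```text
t 28.98 p [456.9  78.3 211.3] x [ 0.557 -0.018 -0.83 ] y [0.036 0.999 0.003] q [ 0.18 -0.86  2.09 -0.12  1.33 -1.36] F [1.1 0.8 0.2] open 47.9
offset [0.0512, 0.2382, -0.0196] rot [-0.0037, -0.0195, -0.0012] | rows>= 6
[477.77722259 316.05790504 158.64268995]
```

Request:
{"method": "play_rows", "body": {
  "offset": [
    [0.03, 0.01, 0.0],
    [0.04, 0.05, 0.0],
    [0.05, 0.09, -0.005],
    [0.05, 0.13, -0.01],
    [0.051, 0.17, -0.0196],
    [0.051, 0.21, -0.0196],
    [0.051, 0.238, -0.0196],
    [0.051, 0.238, -0.0196]
  ],
  "delta_rot": [
    [-0.0037, -0.0195, 0],
    [-0.0037, -0.0195, 0],
    [-0.0037, -0.0195, 0],
    [-0.0037, -0.0195, 0],
    [-0.0037, -0.0195, 0],
    [-0.0037, -0.0195, 0],
    [-0.0037, -0.0195, 0],
    [-0.0037, -0.0195, 0]
  ],
  "gripper": [0.046, 0.046, 0.046, 0.046, 0.046, 0.046, 0.046, 0.046]
}}

```text
t: 29.65
position: [476.7, 319.4, 159.3]
orientation: [0.013, 0.961, -0.024]
wrist_force: [0.1, -0.3, 0.6]
opening: 45.4
```

```bash
python3 - <<'E'
from h import *
st(); delta(stub_pose(0,36),rackR())
s=env.camera("side"); crop("s22",s,170,140,130,110,6); crop("s22b",s,260,250,190,170,4)
E
```

```text
t 29.65 p [476.7 319.4 159.3] x [ 0.573 -0.015 -0.82 ] y [0.026 1.    0.001] q [ 0.78 -0.37  1.89 -0.46  1.21 -0.7 ] F [ 0.1 -0.3  0.6] open 45.4
offset [0.0812, -0.0037, 0.0006] rot [0.0061, -0.001, -0.005] | rows>= 2
```

View pics/s22.png

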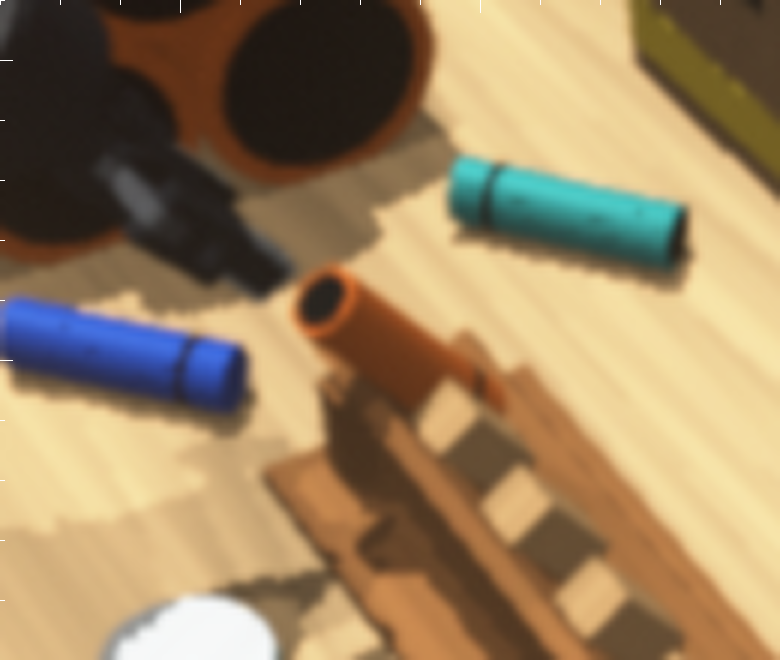

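View pics/s22b.png

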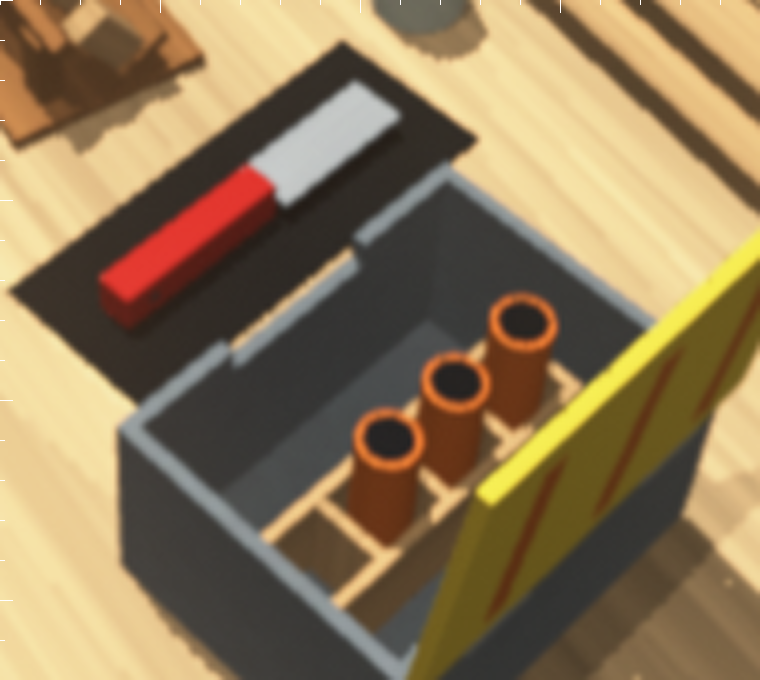

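Request:
{"method": "play_rows", "body": {
  "offset": [
    [0.03, -0.0035, 0],
    [0.06, -0.0035, 0],
    [0.08, -0.0035, 0],
    [0.08, -0.0035, 0],
    [0.08, -0.0035, 0],
    [0.08, -0.0035, 0],
    [0.08, -0.0035, 0],
    [0.08, -0.0035, 0]
  ],
  "delta_rot": [
    [0.006, 0, -0.005],
    [0.006, 0, -0.005],
    [0.006, 0, -0.005],
    [0.006, 0, -0.005],
    [0.006, 0, -0.005],
    [0.006, 0, -0.005],
    [0.006, 0, -0.005],
    [0.006, 0, -0.005]
  ],
  "gripper": [0.046, 0.046, 0.046, 0.046, 0.02, 0.02, 0.02, 0.02]
}}

```text
t: 30.37
position: [523.5, 310.9, 97.9]
orientation: [0.023, 0.957, -0.034]
wrist_force: [0.3, 5.2, -3.6]
opening: 32.0
```

Request:
{"method": "play_rows", "body": {
  "offset": [
    [-0.03, 0, 0],
    [-0.06, 0, 0],
    [-0.08, 0, 0],
    [-0.09, 0, 0],
    [-0.09, 0, 0]
  ],
  "delta_rot": [
    [0, 0, 0],
    [0, 0, 0],
    [0, 0, 0],
    [0, 0, 0],
    [0, 0, 0]
  ],
  "gripper": [0.02, 0.02, 0.02, 0.02, 0.02]
}}

```text
t: 30.78
position: [472.0, 312.5, 174.1]
orientation: [0.023, 0.954, -0.033]
wrist_force: [1.0, 0.8, -0.7]
opening: 30.9
```

```bash
python3 - <<'E'
from h import *
st(); delta(cell_pose(0,220),RC); delta([500,50,230],RC)
E
```

```text
t 30.78 p [472.  312.5 174.1] x [ 0.578 -0.018 -0.816] y [0.039 0.999 0.005] q [ 0.78 -0.4   1.88 -0.46  1.24 -0.69] F [ 1.   0.8 -0.7] open 30.9
offset [-0.0478, -0.56, 0.0168] rot [-0.1986, 0.6153, 0.0581] | rows>= 14
offset [-0.0246, -0.2609, 0.0642] rot [-0.1986, 0.6153, 0.0581] | rows>= 7
```

Request:
{"method": "play_rows", "body": {
  "offset": [
    [-0.025, -0.261, 0.064],
    [-0.025, -0.261, 0.064],
    [-0.025, -0.261, 0.064],
    [-0.025, -0.261, 0.064],
    [-0.025, -0.261, 0.064],
    [-0.025, -0.261, 0.064],
    [-0.025, -0.261, 0.064],
    [-0.025, -0.261, 0.064]
  ],
  "delta_rot": [
    [-0.199, 0.615, 0.058],
    [-0.199, 0.615, 0.058],
    [-0.199, 0.615, 0.058],
    [-0.199, 0.615, 0.058],
    [-0.199, 0.615, 0.058],
    [-0.199, 0.615, 0.058],
    [-0.199, 0.615, 0.058],
    [-0.199, 0.615, 0.058]
  ],
  "gripper": [0.02, 0.02, 0.02, 0.02, 0.02, 0.02, 0.02, 0.02]
}}

```text
t: 31.45
position: [501.2, 43.1, 226.4]
orientation: [-0.128, 1.573, 0.117]
wrist_force: [0.4, -0.8, -0.7]
opening: 30.9
```

```bash
python3 - <<'E'
from h import *
st(); delta(cell_pose(0,220),RC)
E
```

```text
t 31.45 p [501.2  43.1 226.4] x [-0.005 -0.007 -1.   ] y [-0.156  0.988 -0.006] q [ 0.02 -0.17  1.49 -0.01  1.82 -1.71] F [ 0.4 -0.8 -0.7] open 30.9
offset [0.0089, -0.2763, -0.1091] rot [-0.0086, -0.0064, 0.0064] | rows>= 8
```

Request:
{"method": "play_rows", "body": {
  "offset": [
    [0.005, -0.035, -0.014],
    [0.005, -0.07, -0.028],
    [0.005, -0.105, -0.042],
    [0.005, -0.14, -0.056],
    [0.005, -0.175, -0.07],
    [0.005, -0.21, -0.085],
    [0.005, -0.245, -0.099],
    [0.007, -0.276, -0.111]
  ],
  "delta_rot": [
    [-0.0086, -0.006, 0.006],
    [-0.0086, -0.006, 0.006],
    [-0.0086, -0.006, 0.006],
    [-0.0086, -0.006, 0.006],
    [-0.0086, -0.006, 0.006],
    [-0.0086, -0.006, 0.006],
    [-0.0086, -0.006, 0.006],
    [-0.0086, -0.006, 0.006]
  ],
  "gripper": [0.02, 0.02, 0.02, 0.02, 0.02, 0.02, 0.02, 0.02]
}}

```text
t: 32.12
position: [434.3, -243.0, 220.4]
orientation: [-0.133, 1.566, 0.137]
wrist_force: [0.8, -0.6, -0.9]
opening: 30.8
```

Request:
{"method": "play_rows", "body": {
  "offset": [
    [0, 0, 0],
    [0, 0, 0]
  ],
  "delta_rot": [
    [0, 0, 0],
    [0, 0, 0]
  ],
  "gripper": [0.02, 0.02]
}}

```text
t: 32.28
position: [434.5, -242.2, 219.6]
orientation: [-0.13, 1.568, 0.136]
wrist_force: [0.7, 0.7, -1.5]
opening: 31.2
```

```bash
python3 - <<'E'
from h import *
st(); delta(cell_pose(0,150),RC)
E
```

```text
t 32.28 p [ 434.5 -242.2  219.6] x [-0.002  0.004 -1.   ] y [-0.168  0.986  0.004] q [-0.58 -0.18  1.52  0.    1.81 -2.32] F [ 0.7  0.7 -1.5] open 31.2
offset [0.0696, -0.0052, 0.0011] rot [0.0044, -0.0009, -0.004] | rows>= 2
```

Request:
{"method": "play_rows", "body": {
  "offset": [
    [0.03, -0.005, 0],
    [0.06, -0.005, 0],
    [0.067, -0.005, 0],
    [0.067, -0.005, 0],
    [0.067, -0.005, 0]
  ],
  "delta_rot": [
    [0.004, 0, -0.004],
    [0.004, 0, -0.004],
    [0.004, 0, -0.004],
    [0.004, 0, -0.004],
    [0.004, 0, -0.004]
  ],
  "gripper": [0.02, 0.02, 0.02, 0.02, 0.02]
}}

```text
t: 32.7
position: [436.5, -244.9, 154.7]
orientation: [-0.135, 1.566, 0.133]
wrist_force: [1.5, -1.1, -0.2]
opening: 31.0
```

```bash
python3 - <<'E'
from h import *
s=env.camera("side"); crop("s23",s,290,310,80,90,8); st(); delta(cell_pose(0,82),RC)
E
```

```text
t 32.75 p [ 437.  -245.3  155.9] x [ 0.003 -0.002 -1.   ] y [-0.169  0.986 -0.003] q [-0.58 -0.18  1.63 -0.    1.69 -2.32] F [-0.4 -0.3 -0.4] open 30.8
offset [0.0739, -0.0011, -0.001] rot [0.0053, 0.0024, 0.0028] | rows>= 2
```

View pics/s23.png

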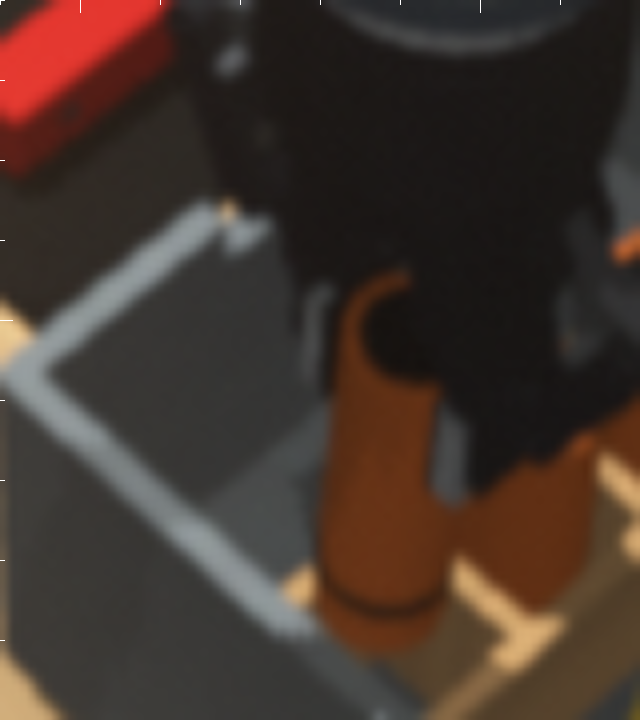

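Request:
{"method": "play_rows", "body": {
  "offset": [
    [0.01, -0.0006, -0.0022],
    [0.02, -0.0006, -0.0022],
    [0.03, -0.0006, -0.0022],
    [0.042, -0.0006, -0.0022],
    [0.055, -0.0006, -0.0022],
    [0.071, -0.0006, -0.0022],
    [0.071, -0.0006, -0.0022]
  ],
  "delta_rot": [
    [0.004, 0.002, 0],
    [0.004, 0.002, 0],
    [0.004, 0.002, 0],
    [0.004, 0.002, 0],
    [0.004, 0.002, 0],
    [0.004, 0.002, 0],
    [0.004, 0.002, 0]
  ],
  "gripper": [0.02, 0.02, 0.02, 0.02, 0.02, 0.02, 0.02]
}}

```text
t: 33.33
position: [433.5, -246.0, 80.3]
orientation: [-0.129, 1.57, 0.13]
wrist_force: [0.6, 0.0, -1.3]
opening: 31.2
```

```bash
python3 - <<'E'
from h import *
st(); delta(cell_pose(0,82),RC)
E
```

```text
t 33.33 p [ 433.5 -246.    80.3] x [-0.003  0.001 -1.   ] y [-0.164  0.986  0.001] q [-0.58 -0.16  1.74 -0.    1.56 -2.32] F [ 0.6  0.  -1.3] open 31.2
offset [-0.0017, -0.0012, 0.0027] rot [0.0002, -0.003, -0.001] | rows>= 1
```

Request:
{"method": "play_rows", "body": {
  "offset": [
    [0, 0, 0],
    [0, 0, 0],
    [0, 0, 0],
    [-0.03, 0, 0],
    [-0.07, 0, 0],
    [-0.11, 0, 0],
    [-0.15, 0, 0],
    [-0.18, 0, 0]
  ],
  "delta_rot": [
    [0, 0, 0],
    [0, 0, 0],
    [0, 0, 0],
    [0, 0, 0],
    [0, 0, 0],
    [0, 0, 0],
    [0, 0, 0],
    [0, 0, 0]
  ],
  "gripper": [0.048, 0.048, 0.048, 0.048, 0.048, 0.048, 0.048, 0.048]
}}

```text
t: 34.0
position: [434.6, -246.8, 267.5]
orientation: [-0.133, 1.565, 0.126]
wrist_force: [1.4, -1.0, 0.1]
opening: 48.1
```

```bash
python3 - <<'E'
from h import *
st(); s=env.camera("side"); crop("s24",s,260,200,200,190,4)
print(loc(CASE,150,0)); delta([*loc(CASE,30,0),350],RC); delta([*loc(CASE,155,0),350],RC)
E
```

```text
t 34.00 p [ 434.6 -246.8  267.5] x [ 0.003 -0.004 -1.   ] y [-0.164  0.986 -0.005] q [-0.58 -0.17  1.42 -0.    1.89 -2.32] F [ 1.4 -1.   0.1] open 48.1
[ 529.00771309 -383.4677683 ]
offset [-0.0753, -0.0303, 0.0704] rot [0.0, 0.0084, 0.0106] | rows>= 3
offset [-0.074, -0.1553, 0.0704] rot [0.0, 0.0084, 0.0106] | rows>= 5
```

View pics/s24.png

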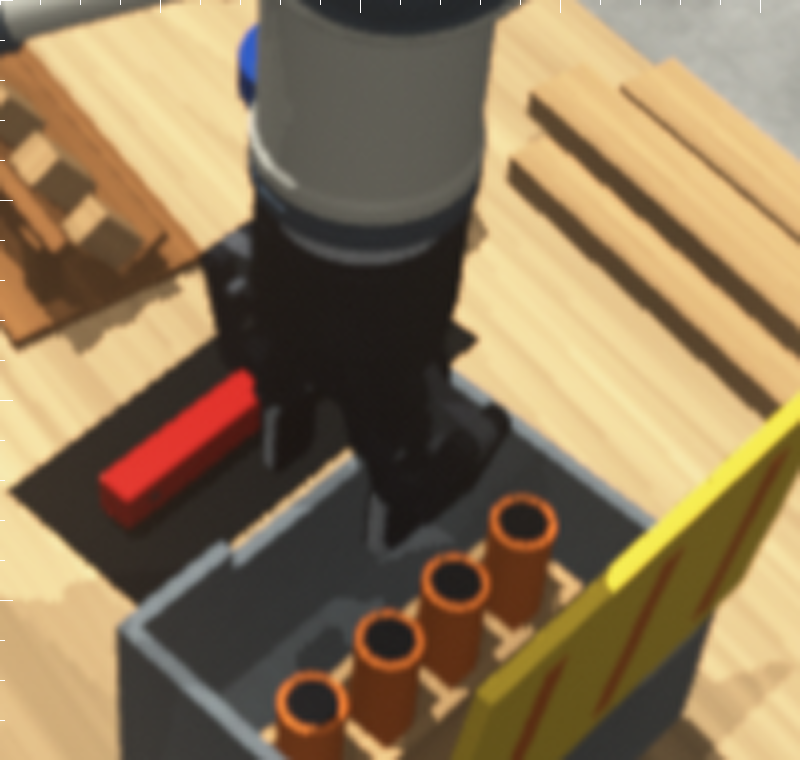

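Request:
{"method": "play_rows", "body": {
  "offset": [
    [-0.04, 0, 0.0],
    [-0.08, 0, 0.0],
    [-0.08, -0.02, 0.03],
    [-0.08, -0.05, 0.05],
    [-0.08, -0.09, 0.07],
    [-0.08, -0.13, 0.07],
    [-0.08, -0.157, 0.07],
    [-0.08, -0.157, 0.07]
  ],
  "delta_rot": [
    [0, 0, 0],
    [0, 0, 0],
    [0, 0, 0],
    [0, 0, 0],
    [0, 0, 0],
    [0, 0, 0],
    [0, 0, 0],
    [0, 0, 0]
  ],
  "gripper": [0.048, 0.048, 0.02, 0.0, 0.0, 0.0, 0.0, 0.0]
}}

```text
t: 34.72
position: [529.5, -395.0, 338.4]
orientation: [-0.126, 1.573, 0.127]
wrist_force: [-0.0, 0.2, -1.1]
opening: 0.4
```

```bash
python3 - <<'E'
from h import *
st(); s=env.camera("side"); crop("s25",s,260,150,260,200,3)
delta([*loc(CASE,155,0),255],RC)
E
```

```text
t 34.72 p [ 529.5 -395.   338.4] x [-0.006  0.    -1.   ] y [-0.16   0.987  0.001] q [-0.69  0.33  0.77 -0.    2.05 -2.42] F [-0.   0.2 -1.1] open 0.4
offset [0.0847, 0.0039, 0.0015] rot [-0.003, -0.0045, -0.0017] | rows>= 3
```

View pics/s25.png

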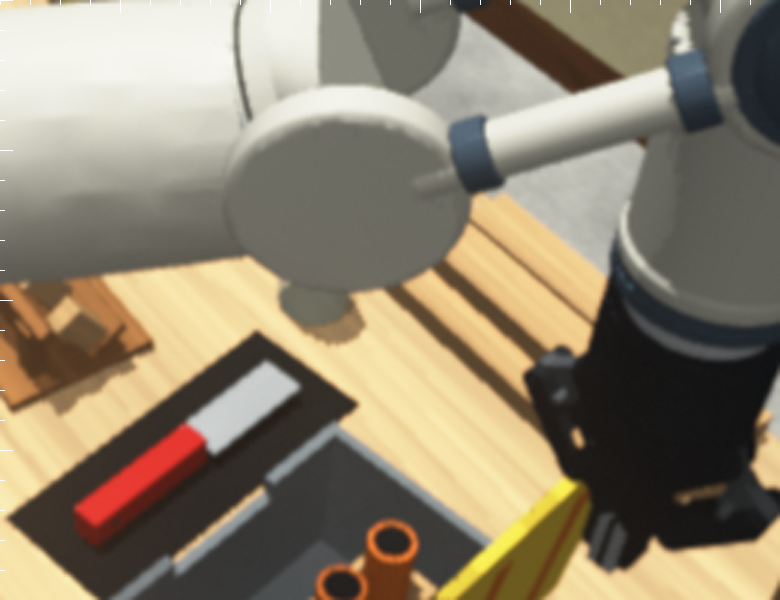

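Request:
{"method": "play_rows", "body": {
  "offset": [
    [0.03, 0.0, 0],
    [0.06, 0.0, 0],
    [0.068, 0.0, 0],
    [0.068, 0.0, 0],
    [0.068, 0.01, 0],
    [0.068, 0.02, 0],
    [0.068, 0.02, 0]
  ],
  "delta_rot": [
    [0, 0, 0],
    [0, 0, 0],
    [0, 0, 0],
    [0, 0, 0],
    [0, 0, 0],
    [0, 0, 0],
    [0, 0, 0]
  ],
  "gripper": [0, 0, 0, 0, 0, 0, 0]
}}

```text
t: 35.35
position: [526.5, -368.2, 279.3]
orientation: [-0.134, 1.564, 0.127]
wrist_force: [0.5, 0.3, 0.8]
opening: -0.4
```

```bash
python3 - <<'E'
from h import *
st(); s=env.camera("side"); crop("s26",s,330,230,180,150,4)
E
```

```text
t 35.35 p [ 526.5 -368.2  279.3] x [ 0.003 -0.004 -1.   ] y [-0.166  0.986 -0.005] q [-0.66  0.22  1.   -0.    1.91 -2.4 ] F [0.5 0.3 0.8] open -0.4
```

View pics/s26.png

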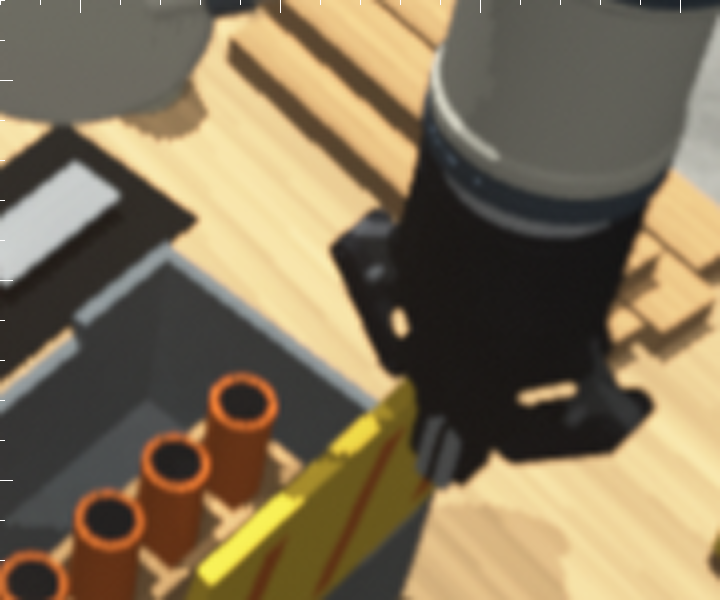

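```bash
python3 - <<'E'
from h import *
s=env.camera("side"); p,_=tool()
f=lambda q:((proj(s,q)-[330,230])*4).round(0)
print("tcp",f(p))
th=1.675
for y in (-113,0,113):
  for t in (1.55,1.675): print(y,t,f([*loc(CASE,88-176*np.cos(t),y),125+176*np.sin(t)]))
c=env.camera("top"); cv2.imwrite("pics/t26.png",c["frame"][:,:,::-1])
print(proj(c,p))
E
```

```text
tcp [[444. 474.]]
-113 1.55 [[149. 533.]]
-113 1.675 [[194. 573.]]
0 1.55 [[347. 358.]]
0 1.675 [[392. 393.]]
113 1.55 [[520. 204.]]
113 1.675 [[564. 236.]]
[[535.08945977 261.98180584]]
```

View pics/t26.png

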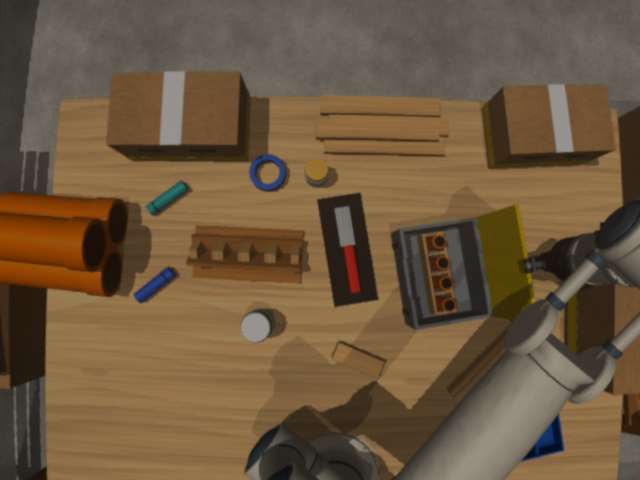

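Request:
{"method": "play_rows", "body": {
  "offset": [
    [0.001, 0.01, 0],
    [0.002, 0.02, 0],
    [0.003, 0.03, 0],
    [0.004, 0.04, 0],
    [0.005, 0.05, 0],
    [0.007, 0.06, 0],
    [0.009, 0.07, 0],
    [0.011, 0.079, 0]
  ],
  "delta_rot": [
    [0, 0, 0],
    [0, 0, 0],
    [0, 0, 0],
    [0, 0, 0],
    [0, 0, 0],
    [0, 0, 0],
    [0, 0, 0],
    [0, 0, 0]
  ],
  "gripper": [0, 0, 0, 0, 0, 0, 0, 0]
}}

```text
t: 36.17
position: [512.7, -291.1, 264.1]
orientation: [-0.131, 1.568, 0.128]
wrist_force: [0.2, -0.7, -0.6]
opening: 0.3
```

```bash
python3 - <<'E'
from h import *
st(); s=env.camera("side"); crop("s27",s,290,210,190,190,4)
E
```

```text
t 36.17 p [ 512.7 -291.1  264.1] x [-0.001 -0.002 -1.   ] y [-0.164  0.986 -0.002] q [-0.57  0.07  1.19 -0.    1.88 -2.31] F [ 0.2 -0.7 -0.6] open 0.3
```

View pics/s27.png

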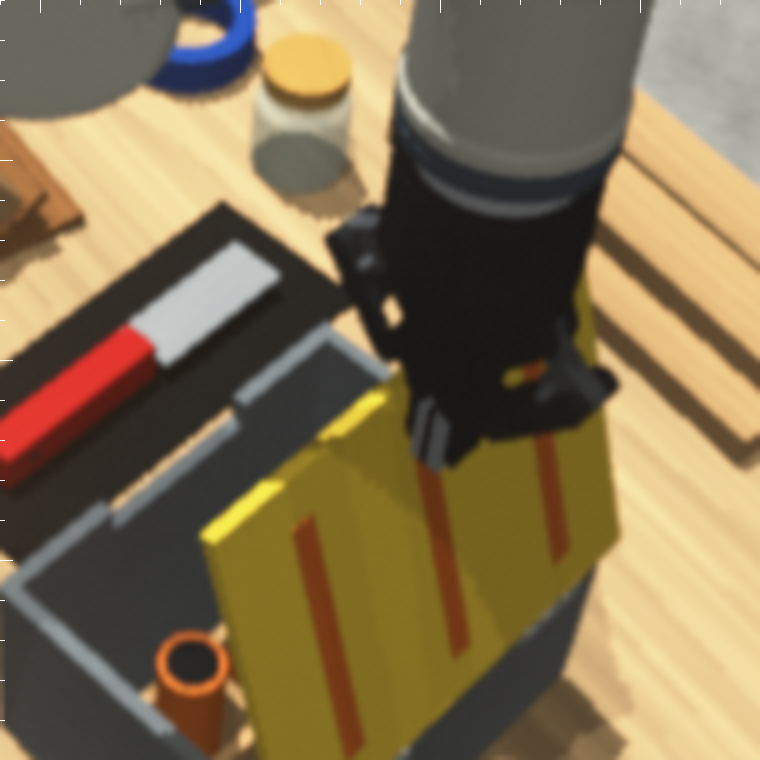

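Request:
{"method": "play_rows", "body": {
  "offset": [
    [0.004, 0.013, 0],
    [0.009, 0.027, 0],
    [0.017, 0.04, 0],
    [0.026, 0.052, 0],
    [0.036, 0.062, 0],
    [0.048, 0.072, 0],
    [0.06, 0.08, 0],
    [0.073, 0.088, 0]
  ],
  "delta_rot": [
    [0, 0, 0],
    [0, 0, 0],
    [0, 0, 0],
    [0, 0, 0],
    [0, 0, 0],
    [0, 0, 0],
    [0, 0, 0],
    [0, 0, 0]
  ],
  "gripper": [0, 0, 0, 0, 0, 0, 0, 0]
}}

```text
t: 36.88
position: [498.3, -204.7, 190.8]
orientation: [-0.131, 1.568, 0.129]
wrist_force: [-0.7, -1.3, 1.0]
opening: -0.0
```

```bash
python3 - <<'E'
from h import *
st(); s=env.camera("side"); crop("s28",s,270,210,190,190,4)
E
```

```text
t 36.88 p [ 498.3 -204.7  190.8] x [-0.001 -0.001 -1.   ] y [-0.165  0.986 -0.001] q [-0.45 -0.08  1.47 -0.    1.75 -2.19] F [-0.7 -1.3  1. ] open -0.0
```

View pics/s28.png

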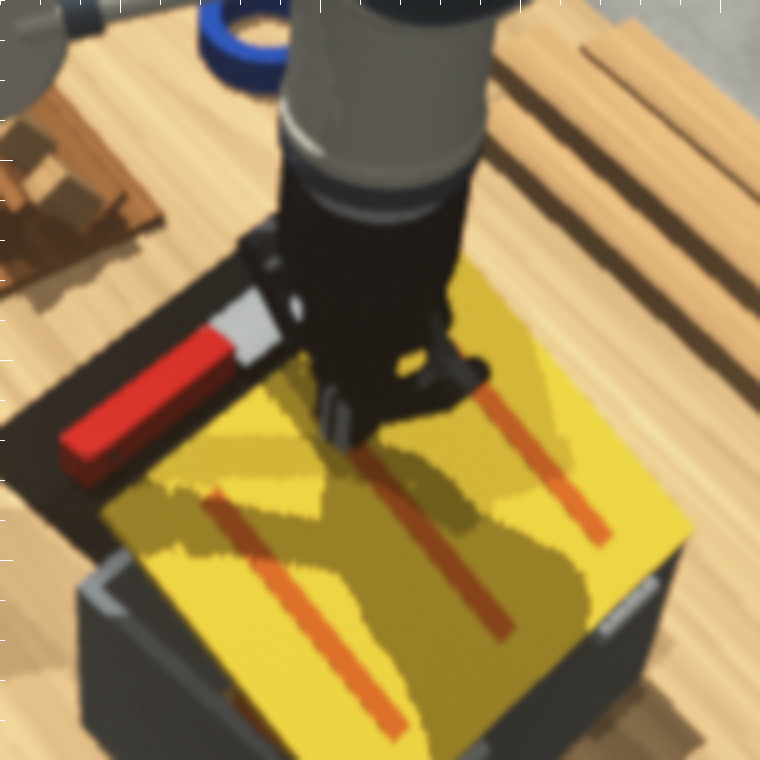

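Request:
{"method": "play_rows", "body": {
  "offset": [
    [0.009, 0.004, 0],
    [0.018, 0.007, 0],
    [0.027, 0.009, 0],
    [0.036, 0.01, 0],
    [0.044, 0.011, 0],
    [0.05, 0.012, 0],
    [0.054, 0.012, 0],
    [0.057, 0.012, 0]
  ],
  "delta_rot": [
    [0, 0, 0],
    [0, 0, 0],
    [0, 0, 0],
    [0, 0, 0],
    [0, 0, 0],
    [0, 0, 0],
    [0, 0, 0],
    [0, 0, 0]
  ],
  "gripper": [0, 0, 0, 0, 0, 0, 0, 0]
}}

```text
t: 37.6
position: [496.2, -193.8, 133.4]
orientation: [-0.13, 1.569, 0.128]
wrist_force: [-0.2, 1.2, 0.9]
opening: -0.1
```

Request:
{"method": "play_rows", "body": {
  "offset": [
    [0.001, 0, 0],
    [0.002, 0, 0],
    [0.003, 0, 0]
  ],
  "delta_rot": [
    [0, 0, 0],
    [0, 0, 0],
    [0, 0, 0]
  ],
  "gripper": [0, 0, 0]
}}

```text
t: 37.85
position: [496.4, -193.9, 132.9]
orientation: [-0.131, 1.567, 0.128]
wrist_force: [-5.3, 2.3, 11.3]
opening: 0.1
```

Request:
{"method": "play_rows", "body": {
  "offset": [
    [-0.01, 0, 0],
    [-0.04, 0, 0],
    [-0.08, 0, 0],
    [-0.12, 0, 0],
    [-0.15, 0.03, -0.03],
    [-0.15, 0.03, -0.06],
    [-0.15, 0.03, -0.06],
    [-0.15, 0.03, -0.06]
  ],
  "delta_rot": [
    [0, 0, 0],
    [0, 0, 0],
    [0, 0, 0],
    [0, 0, 0],
    [0, 0, 0],
    [0, 0, 0],
    [0, 0, 0],
    [0, 0, 0]
  ],
  "gripper": [0, 0, 0, 0, 0, 0, 0, 0]
}}

```text
t: 38.52
position: [432.0, -174.1, 283.5]
orientation: [-0.132, 1.564, 0.125]
wrist_force: [0.2, -0.5, -0.6]
opening: -0.1
```

Request:
{"method": "play_rows", "body": {
  "offset": [
    [0, 0.04, 0],
    [0, 0.08, 0],
    [0, 0.12, 0],
    [0, 0.16, 0],
    [0, 0.2, 0],
    [0, 0.22, 0],
    [0, 0.22, 0],
    [0, 0.22, 0]
  ],
  "delta_rot": [
    [0, 0, 0],
    [0, 0, 0],
    [0, 0, 0],
    [0, 0, 0],
    [0, 0, 0],
    [0, 0, 0],
    [0, 0, 0],
    [0, 0, 0]
  ],
  "gripper": [0, 0, 0, 0, 0, 0, 0, 0]
}}

```text
t: 39.18
position: [396.6, 44.1, 280.2]
orientation: [-0.133, 1.569, 0.13]
wrist_force: [-0.0, -0.1, -0.1]
opening: -0.1
```

```bash
python3 - <<'E'
from h import *
st(); s=env.camera("side"); cv2.imwrite("pics/s29.png",s["frame"][:,:,::-1]); crop("s29b",s,250,240,200,190,4)
c=env.camera("top"); cv2.imwrite("pics/t29.png",c["frame"][:,:,::-1])
E
```

```text
t 39.18 p [396.6  44.1 280.2] x [-0.002 -0.002 -1.   ] y [-0.167  0.986 -0.002] q [ 0.03 -0.43  1.61 -0.    1.97 -1.71] F [-0.  -0.1 -0.1] open -0.1
```

View pics/s29b.png

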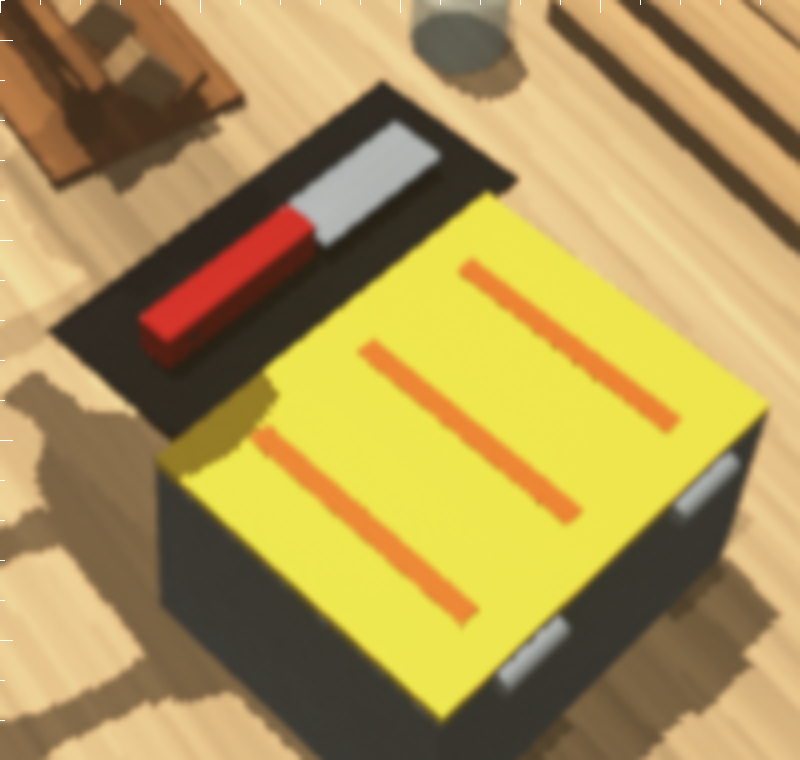

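View pics/t29.png

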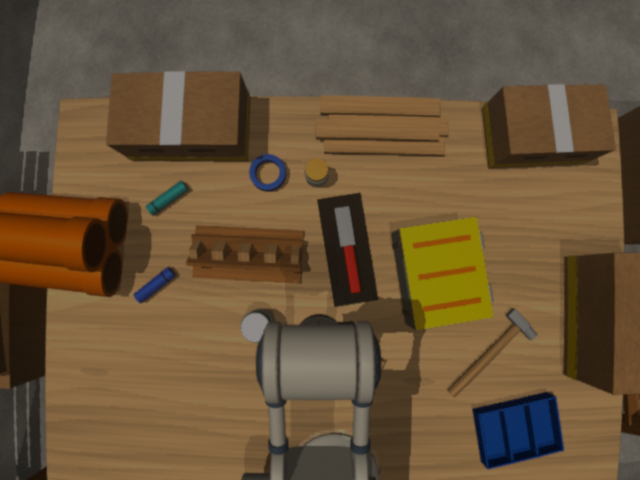

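View pics/s29.png

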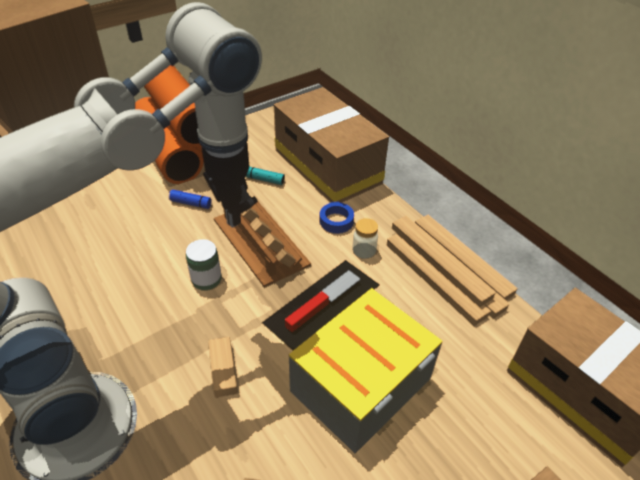

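```bash
python3 -c "
from station import env
print(env.close_job())"
```

```text
the job is handed in; nothing more can be done
None
```

The job is done and handed in at about t = 39 s. No verdict was reported.

**What I did**
- I levered the lid up at its front slot with the blade alone, holding it between roughly 0.35 and 0.7 rad. I then swept it open to about 1.67 rad with the blade tip and laid the blade back on its mat.
- All four stubs went from the rack into the four cells, foot down, one to a cell. Each went in with almost no force; the fingertips stopped at z of about 80 mm, which puts the foot on the cell bottom.
- I pushed the lid shut slowly with the closed fingers, under about 1.5 rad/s. The last press read 11 N with the fingertips at z = 132.9 mm; the shut lid's top is at 133 mm.

**Last checks**
- The lid corners in the side view lie within about 1 px of where they were when shut at the start.
- The blade lies flat, along the mat and wholly on it.
- The jar and tin look unmoved, the rack is empty, and the arm is clear of everything.
- The stubs were last seen before the lid closed, when all four were seated.

**Things that went less well**
- My first insertion move had the wrong sign, so the blade backed off 70 mm through free space. It touched nothing.
- Joint 2 came to its -0.86 rad limit once while I was going for the fourth stub, so I moved it away at once.
- The two cameras disagreed by about 2 mm on the case position, which is within the stated calibration.
- I saw no sign of the blade being knocked aside.

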